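# Load, scan and start the vial mixer

### The job

Fit every vial carrier on the bench onto the mixer spindle with the ring of its own colour, turning it while pressing down until its square socket drops onto the drive and it sits fully home. Once all are home, use the code reader on the label of each fitted carrier in the order blue, yellow, red, holding the reader still and upright with its window 5 to 14 cm straight above the label for about two seconds each; then stand the reader back upright on its dock, let go, and press the start button; leave everything else on the bench alone and never let the reader fall over.

Things in the scene. Friction and masses are not known exactly. Their poses are not given: they have to be found in the camera images.
- blue_grip (a point): Centre of the handle of the blue vial carrier (absent: None), 56 mm above its flat foot. Handle: 52 mm long (own x), 22 mm thick (own y), flat sides, from 36 to 76 mm above the foot, on a hub 44 mm wide; round that a 90 mm disc, top 22 mm above the foot (caps to 30). Square socket up into the foot: 25 mm wide, 30 deep, sides along own x, y. 0.16 kg.
- blue_label (a point): Centre of the code label, 20x18 mm white paper with black dots, facing up on the blue carrier's disc, 33 mm to own +y of its axis and 33 mm below the handle's centre. The handle's top is 53 mm higher than the label.
- blue_seat (a point): On the axis of the spindle with the blue ring, nearest the start button, at the top of its steel collar, 40 mm above the bench: the carrier's foot rests here when fully home. Axes are the housing's, z up, not the square drive's. See mixer.
- yellow_grip (a point): Centre of the handle of the yellow vial carrier (absent: None), 56 mm above its flat foot. Handle: 52 mm long (own x), 22 mm thick (own y), flat sides, from 36 to 76 mm above the foot, on a hub 44 mm wide; round that a 90 mm disc, top 22 mm above the foot (caps to 30). Square socket up into the foot: 25 mm wide, 30 deep, sides along own x, y. 0.16 kg.
- yellow_label (a point): Centre of the code label, 20x18 mm white paper with black dots, facing up on the yellow carrier's disc, 33 mm to own +y of its axis and 33 mm below the handle's centre. The handle's top is 53 mm higher than the label.
- yellow_seat (a point): On the axis of the spindle with the yellow ring, in the middle, at the top of its steel collar, 40 mm above the bench: the carrier's foot rests here when fully home. Axes are the housing's, z up, not the square drive's. See mixer.
- red_grip (a point): Centre of the handle of the red vial carrier (absent: None), 56 mm above its flat foot. Handle: 52 mm long (own x), 22 mm thick (own y), flat sides, from 36 to 76 mm above the foot, on a hub 44 mm wide; round that a 90 mm disc, top 22 mm above the foot (caps to 30). Square socket up into the foot: 25 mm wide, 30 deep, sides along own x, y. 0.16 kg.
- red_label (a point): Centre of the code label, 20x18 mm white paper with black dots, facing up on the red carrier's disc, 33 mm to own +y of its axis and 33 mm below the handle's centre. The handle's top is 53 mm higher than the label.
- red_seat (a point): On the axis of the spindle with the red ring, farthest from the start button, at the top of its steel collar, 40 mm above the bench: the carrier's foot rests here when fully home. Axes are the housing's, z up, not the square drive's. See mixer.
- mixer: White housing 375x120x36 mm; three spindles in a row 100 mm apart. Above each collar: square drive 22 mm wide, 14 high, then a round nose (22 diameter, 4 straight, 8 coned to 10). The square's angle varies and is not given: feel or look. A carrier's foot stops on it 14 mm too high until turned within 8 degrees of matching (every quarter turn). Spindle brake holds 0.5 Nm.
- start_top (a point): Top of the green round push button (30 mm diameter) on the near end of the mixer housing, pressed straight down; sprung, 5 N pushes it all the way.
- start (a joint): Start button travel: 0 up, 0.006 m fully pressed; it springs back.
- reader_grip (a point): Half-way up the handle of the code reader: a white upright handle 40 mm (own x) by 34 mm (own y), from 32 to 130 mm above its foot, on a black head 56x48x32 mm. This point is 80 mm above the foot. Mass about 0.16 kg. It starts standing upright on its dock.
- reader_window (a point): Centre of the reader's window, in the middle of its foot; it looks straight down the reader's own -z. It reads a label 50 to 140 mm in front of the window.
- reader: The code reader; origin as reader_window.
- dock_floor (a point): Centre of the floor of the grey charging dock, 8 mm above the bench; floor 100x86 mm (own x, y) within a lip 5 mm high, 5 mm wide. Fixed.
- tube_rack (a point): Foot of a fixed round rack of test tubes, about 170 mm across and 0.3 m high, axis here. An obstacle: carry things round its front (robot side), not through it.
- timer: Bystander, to be left alone: grey lab timer 89x62x30 mm, origin at the centre of its underside.
- weigh_bottle: Bystander, to be left alone: small glass weighing bottle 39x39x65 mm, origin at the centre of its underside.
- dropper: Bystander, to be left alone: dropper bottle 45x45x133 mm, origin at the centre of its underside.
- pipette_bulb: Bystander, to be left alone: red rubber pipette bulb 48x93x48 mm, origin at the centre of its underside.
- tape_roll: Bystander, to be left alone: roll of tape 62x62x19 mm, origin at the centre of its underside.
Not all that is in view belongs to the job. What is shaped like the reader but green is not meant.

How it is judged:
By the outcome, as a careful person would: the job done as asked, in the order asked, and still so for the second after the job is handed in, with the robot touching nothing.
Of blue_carrier, yellow_carrier, red_carrier only 2 to 3 are there at a start; the rules pass over those that are not, and their reading is None.
At some moment in a run one of blue_carrier, yellow_carrier, red_carrier may be knocked a few centimetres aside while the robot is not near it.
It also fails if it takes over 210 s, if anything falls off the work surface, if the arm or the gripper's body presses on something with over 40 N, if the wrist force passes 120 N, or if a joint passes its speed limit or range.

### The arm

A 7-joint arm with a two-finger parallel gripper is mounted at the origin on a cart in front of the work surface, level with it; the furniture and walls round the work are solid. World frame = base frame: x ahead of the robot, y to its left, z up, the work surface at z = 0. Lengths are in m, angles in rad, forces in N, time in s.
With the tool pointing down it reaches from about 0.425 to 0.875 m from the base axis. Payload 4.7 kg.
Tool frame: the origin (TCP) lies on the centre line of the jaws, within the pads' length; the fingertips stand 22 mm ahead of it and the grasp point (between the pads) lies 3 mm ahead of it (ctrl.tcp_to_tips is the z of the fingertips in the tool frame, in m); z points along the fingers, y is the direction in which the jaws open and shut (so a half turn about z gives the same grasp; the last joint's range is limited). The gripper opens to 87 mm and grips with 3 to 60 N. Pads are 19 mm wide; open, the fingers measure 117 mm over their backs; the gripper's body (75 mm by 190 mm) begins 51 mm behind the grasp point.
Start: joints at [1.345, 0.321, -0.07, 1.45, 0.023, 1.371, -0.057], TCP at [0.154, -0.631, 0.245] pointing down, gripper open.
Joint ranges: [-2.86, 2.86], [-0.3, 2.09], [-1.38, 1.24], [0.06, 2.45], [-1.56, 4.7], [0.09, 2.05], [-2.69, 2.69]. Speed limits (rad/s): [2.57, 2.57, 3.14, 3.14, 3.14, 3.14, 3.14].

### API

Orientations are given as a rotation vector (axis times angle).
In Python, from bench import ctrl, cams gives the robot as it stands.
- The arm moves only by the tool move_arm, never from a script. Its argument "deltas" is a list of rows, each an object with "linear": the shift along the tool's x, y, z as a fraction of full scale, a list of three; "turn": the turn, a rotation vector about the tool's x, y, z as a fraction of full scale, a list of three; "claw": the closure, from 0 (fully open) to 1 (shut). In form: [{"linear": [tx, ty, tz], "turn": [wx, wy, wz], "claw": claw}, ...]. A call has 1 to 20 rows; each row shifts and turns the commanded pose from where the row before left it, along the tool's axes as they then stand; what a row does not reach is not made up. Full scale, the value 1, is 0.03 m for a shift and 4 degrees for a turn. A row lasts 1/12 s, in which the tool goes at most 41.7 mm and 7.16 degrees, less where a joint would pass 70% of its speed; a pose out of reach is approached as far as the arm can. A call with a number of a shift or a turn outside -1 to 1 is refused whole. A call with a gripper value outside its range is refused whole. The fingers move at their own pace and stop on an object; "grip_force" is the grip in N (left out, the last holds). Time passes only in rows, so rows that do not move let the fingers close. It gives the time, the measured TCP pose, the force and the opening at its end, in the units of the state.
- ctrl.get_state(): the state, without advancing time (a new reading comes with each control period).
- cams.get_image(name): name is "scene" or "side" or "wrist"; returns a dict with "image" (400x640x3 uint8, red, green, blue), "K" (3x3 intrinsics, pixels), "k1" (the pictures are not rectified: a ray, as slopes to the right and down, at radius r is drawn at 1 + k1 r^2 times it, then the intrinsics apply), "world_from_camera" (4x4, takes a point from camera to world coordinates); the wrist camera has in their place "tool_from_camera" (4x4, takes a point from camera to tool coordinates, whose origin is the TCP and whose axes are the flange's). Camera axes: x right, y down, z forward; pixel columns grow to the right and rows downward; lengths in m; the calibration is good to about 2 mm. A picture is of the moment at which its call begins: read the wrist's pose just before it. There is no depth.
- ctrl.close_job(): hands the job in, once; it reports no verdict.
The state is a dict: "time": time; "joint_positions": joint angles; "qd": joint speeds; "joint_torque": joint torques, N m; "position": TCP position; "tool_rot": TCP orientation; "ft_force": force on the tool from outside, world axes, zero at the start; "torque": the same for the moment, N m; "grip_width": opening from 0.0 (shut) to 1.0 (fully open).
Only numpy, scipy, OpenCV 4.12 (cv2) and the standard library are available. Lean on these libraries where they do the work, as an engineer would, in place of code of your own. Each camera call takes 0.05 s, during which the arm holds its last target. There are 200 camera calls.

## Working session

There is one attempt and no reset: what is moved stays moved. The work goes in short steps, Python scripts to look and compute and a tool call to move; the robot and the scene stay as the last step left them, time stands still between calls to the robot, and variables do not carry over. Pictures are saved under pics/ and viewed, about 12 in all and at most 16, crops included, and the job is handed in when it is done.

Besides the shell and the picture viewer there is one more tool, called after "Emit:" by a JSON object that holds its "fn" and its "kwargs", one argument or row to a line. move_arm: Moves the arm, as the interface text tells. Shift numbers are shares of 0.03 m and turn numbers shares of 4 degrees, none past 1 either way. Its arguments: {"type":"object","properties":{"deltas":{"type":"array"},"grip_force":{"type":"number"}},"required":["deltas"]}

```bash
ls; mkdir -p pics; cat > h.py <<'E'
import numpy as np, cv2
from scipy.spatial.transform import Rotation as R
from bench import ctrl, cams
def pose():
    s=ctrl.get_state(); T=np.eye(4); T[:3,:3]=R.from_rotvec(s["tool_rot"]).as_matrix(); T[:3,3]=s["position"]; return T
def grab(n,tag=None):
    T=pose(); d=cams.get_image(n)
    d["W"]=T@d["tool_from_camera"] if n=="wrist" else d["world_from_camera"]
    d["W"]=np.array(d["W"])
    if tag:
        cv2.imwrite(f"pics/{tag}.png",d["image"][:,:,::-1]); np.savez(f"pics/{tag}.npz",image=d["image"],K=d["K"],k1=d["k1"],W=d["W"])
    return d
def load(tag): return dict(np.load(f"pics/{tag}.npz"))
def ray(d,uv):
    k1=float(d["k1"]); p=cv2.undistortPoints(np.array(uv,float).reshape(-1,1,2),np.array(d["K"],float),np.array([k1,0,0,0,0.])).reshape(-1,2)
    W=np.array(d["W"]); return W[:3,3],(W[:3,:3]@np.c_[p,np.ones(len(p))].T).T
def onz(d,uv,z):
    o,r=ray(d,uv); return o+r*((z-o[2])/r[:,2])[:,None]
def proj(d,P):
    W=np.linalg.inv(d["W"]); c=np.atleast_2d(P)@W[:3,:3].T+W[:3,3]; p=c[:,:2]/c[:,2:]
    p=p*(1+float(d["k1"])*(p**2).sum(1,keepdims=True)); K=np.array(d["K"]); return p@K[:2,:2].T+K[:2,2]
def tri(d1,a,d2,b):
    o1,r1=ray(d1,a);o2,r2=ray(d2,b);r1=r1[0];r2=r2[0]
    A=np.c_[r1,-r2];t=np.linalg.lstsq(A,o2-o1,rcond=None)[0]
    p,q=o1+r1*t[0],o2+r2*t[1];return (p+q)/2,np.linalg.norm(p-q)
E
python3 - <<'E'
from h import *
print(ctrl.get_state(), ctrl.tcp_to_tips)
for n in("scene","side","wrist"):
    d=grab(n,n+"0"); print(n,d["W"].round(3).tolist(),np.round(d["K"],1).tolist(),d["k1"])
E
```

```text
pics
{'time': 0.0, 'joint_positions': array([ 1.34510162,  0.32180763, -0.0701131 ,  1.45167775,  0.02262876,
        1.37081645, -0.05687716]), 'qd': array([ 0.00062436, -0.00108753,  0.0007214 , -0.00075234,  0.00035717,
       -0.00025906,  0.00040328]), 'joint_torque': array([-3.70197777e-04, -4.91286314e+01, -4.03940734e-01, -3.12528026e+01,
       -6.39710063e-02,  4.37123794e-02,  1.90477235e-04]), 'position': array([ 0.15421401, -0.63090542,  0.24347032]), 'tool_rot': array([-3.11714640e+00, -3.75675028e-01,  5.45863929e-04]), 'ft_force': array([-0.60683983,  0.84838906,  0.76430055]), 'torque': array([-0.05351471, -0.0619034 ,  0.02942752]), 'grip_width': 0.9987022653101758} 0.022
scene [[0.553, -0.58, 0.599, -0.673], [-0.833, -0.371, 0.41, -0.829], [-0.016, -0.726, -0.688, 1.438], [0.0, 0.0, 0.0, 1.0]] [[460.7, 0.0, 309.4], [0.0, 460.7, 198.5], [0.0, 0.0, 1.0]] -0.03344452823193209
side [[0.947, 0.276, -0.166, 0.791], [0.322, -0.819, 0.476, -0.761], [-0.005, -0.504, -0.864, 1.44], [0.0, 0.0, 0.0, 1.0]] [[480.1, 0.0, 320.7], [0.0, 480.1, 203.1], [0.0, 0.0, 1.0]] 0.03218004050309194
wrist [[0.237, -0.932, -0.275, 0.23], [-0.972, -0.228, -0.066, -0.612], [-0.001, 0.283, -0.959, 0.385], [0.0, 0.0, 0.0, 1.0]] [[339.3, 0.0, 323.1], [0.0, 339.3, 199.2], [0.0, 0.0, 1.0]] -0.03915252356643349
```

View pics/scene0.png

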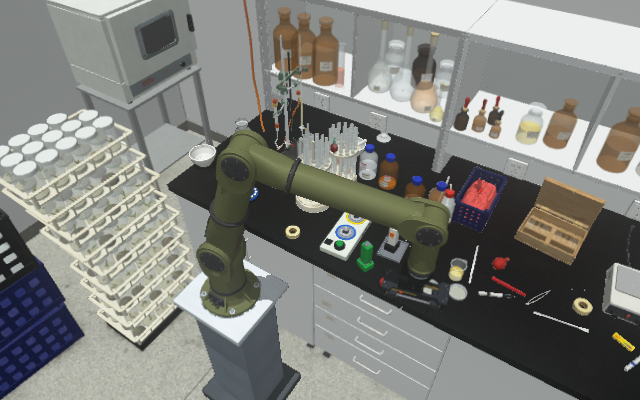

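View pics/side0.png

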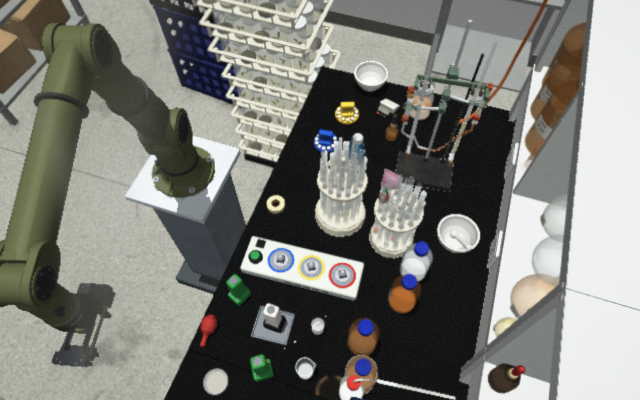

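Side view: carriers yellow (347,112) and blue (325,140), and no red one visible. Mixer rings are blue (281,260), yellow (311,267), red (342,274), with the green button at (255,257). The white reader is at (272,316) on its dock. The green lookalikes at (237,290) and (261,368) are not meant; the pipette bulb is at (209,325). I'll check this choice in close crops.

```bash
python3 - <<'E'
from h import *
d=load("side0"); im=d["image"][:,:,::-1]
a=cv2.resize(im[90:190,290:430],None,fx=4,fy=4,interpolation=cv2.INTER_CUBIC)
b=cv2.resize(im[230:345,220:370],None,fx=4,fy=4,interpolation=cv2.INTER_CUBIC)
c=np.zeros((400+0,0,3),np.uint8)
a=cv2.resize(a,(400,286)); b=cv2.resize(b,(800,613))[:310*2-20]
b=cv2.resize(im[235:340,225:370],(400,290),interpolation=cv2.INTER_CUBIC)
cv2.imwrite("pics/c0.png",np.hstack([cv2.resize(a,(400,290)),b]))
# coarse points
for n,uv,z in [("yel",(347,110),.06),("blu",(325,137),.06),("Bsp",(281,260),.04),("Ysp",(311,267),.04),("Rsp",(342,274),.04),("btn",(255,257),.045),("reader top",(272,309),.138),("dock",(273,323),.008),("rackL",(340,215),0),("rack2",(392,240),0),("grn",(237,290),.05),("grn2",(261,368),.05),("tape",(276,204),.01),("bulb",(209,325),.03),("weigh",(318,326),.03),("b2",(305,369),.03),("pinkcard",(391,180),.0)]:
    print(n,onz(d,uv,z).round(3)[0])
for n in("scene0","side0"):
    d=load(n); h=cv2.cvtColor(d["image"],cv2.COLOR_RGB2HSV)
    m=((h[...,0]<8)|(h[...,0]>172))&(h[...,1]>130)&(h[...,2]>90)
    k,_,st,ce=cv2.connectedComponentsWithStats(m.astype(np.uint8))
    print(n,[(ce[i].round().tolist(),int(st[i,4])) for i in range(1,k) if st[i,4]>8])
E
```

```text
yel [0.49  0.412 0.06 ]
blu [0.452 0.266 0.06 ]
Bsp [ 0.471 -0.227  0.04 ]
Ysp [ 0.568 -0.219  0.04 ]
Rsp [ 0.667 -0.21   0.04 ]
btn [ 0.39  -0.246  0.045]
reader top [ 0.523 -0.41   0.138]
dock [ 0.515 -0.414  0.008]
rackL [0.593 0.008 0.   ]
rack2 [ 0.785 -0.027  0.   ]
grn [ 0.382 -0.365  0.05 ]
grn2 [ 0.538 -0.552  0.05 ]
tape [ 0.372 -0.026  0.01 ]
bulb [ 0.342 -0.485  0.03 ]
weigh [ 0.648 -0.385  0.03 ]
b2 [ 0.653 -0.512  0.03 ]
pinkcard [0.722 0.202 0.   ]
scene0 [([497.0, 100.0], 17), ([466.0, 102.0], 23), ([333.0, 148.0], 20), ([480.0, 195.0], 718), ([450.0, 193.0], 67), ([500.0, 262.0], 139), ([507.0, 285.0], 132), ([381.0, 281.0], 19)]
side0 [([490.0, 86.0], 22), ([411.0, 89.0], 29), ([404.0, 118.0], 25), ([476.0, 117.0], 25), ([342.0, 276.0], 121), ([207.0, 327.0], 301), ([520.0, 369.0], 55), ([353.0, 382.0], 137)]
```

View pics/c0.png

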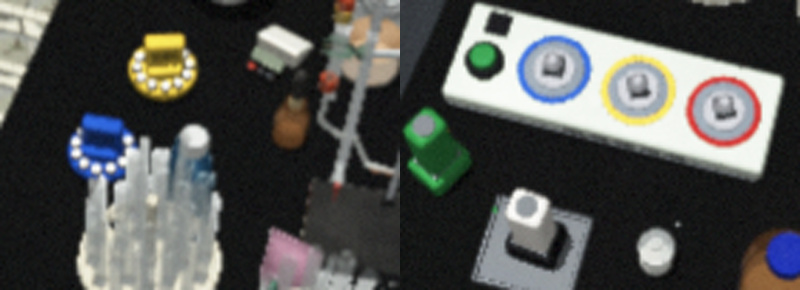

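Red carrier appears absent: no red disc in either view, to be rechecked from the wrist camera. Moving towards the mixer to see the drives.

Emit:
{"fn": "move_arm", "kwargs": {
  "deltas": [
    {"linear":[1,-0.4,-0.25],"turn":[0,0,-0.75],"claw":0},
    {"linear":[1,-0.4,-0.25],"turn":[0,0,-0.75],"claw":0},
    {"linear":[1,-0.4,-0.25],"turn":[0,0,-0.75],"claw":0},
    {"linear":[1,-0.4,-0.25],"turn":[0,0,-0.75],"claw":0},
    {"linear":[1,-0.4,-0.25],"turn":[0,0,-0.75],"claw":0},
    {"linear":[1,-0.4,-0.25],"turn":[0,0,-0.75],"claw":0},
    {"linear":[1,-0.4,-0.25],"turn":[0,0,-0.75],"claw":0},
    {"linear":[1,-0.4,-0.25],"turn":[0,0,-0.75],"claw":0},
    {"linear":[1,-0.4,-0.25],"turn":[0,0,-0.75],"claw":0},
    {"linear":[1,-0.4,-0.25],"turn":[0,0,-0.75],"claw":0},
    {"linear":[1,-0.3,-0.25],"turn":[0,0,-0.75],"claw":0},
    {"linear":[1,0,-0.25],"turn":[0,0,-0.75],"claw":0},
    {"linear":[1,0,-0.25],"turn":[0,0,-0.75],"claw":0},
    {"linear":[0,0,0],"turn":[0,0,0],"claw":0},
    {"linear":[0,0,0],"turn":[0,0,0],"claw":0}
  ]
}}

```text
time: 1.4
position: [0.4206, -0.3164, 0.3425]
tool_rot: [2.811, 1.401, 0.001]
ft_force: [-0.4, -0.9, -0.6]
grip_width: 1.0
```

```bash
python3 - <<'E'
from h import *
d=grab("wrist","w1"); s=ctrl.get_state(); print(s["time"],s["position"].round(4),s["joint_positions"].round(2), pose()[:3,0].round(3))
print(proj(d,np.array([[.471,-.227,.04],[.568,-.219,.04],[.39,-.246,.045],[.523,-.41,.138]])).round())
E
```

```text
1.45 [ 0.4192 -0.318   0.3419] [ 0.99  0.04 -0.4   1.59  0.02  1.52 -0.06] [ 0.605  0.796 -0.001]
[[312.  80.]
 [372.  23.]
 [271. 132.]
 [453. 189.]]
```

View pics/w1.png

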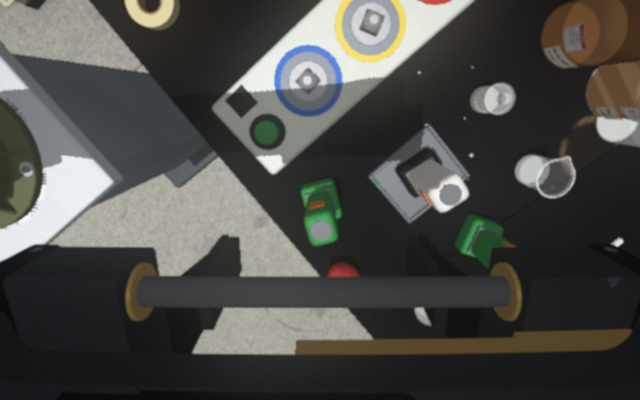

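Wrist view: blue drive at (309,80), yellow at (371,21), button (266,131), reader (450,192). Shifting so the spindles are central.

Emit:
{"fn": "move_arm", "kwargs": {
  "deltas": [
    {"linear":[1,0,0],"turn":[0,0,0],"claw":0},
    {"linear":[1,0,0],"turn":[0,0,0],"claw":0},
    {"linear":[1,0,0],"turn":[0,0,0],"claw":0},
    {"linear":[1,0,0],"turn":[0,0,0],"claw":0},
    {"linear":[0.5,0,0],"turn":[0,0,0],"claw":0},
    {"linear":[0,0,0],"turn":[0,0,0],"claw":0},
    {"linear":[0,0,0],"turn":[0,0,0],"claw":0},
    {"linear":[0,0,0],"turn":[0,0,0],"claw":0}
  ]
}}

```text
time: 2.12
position: [0.4997, -0.2132, 0.3415]
tool_rot: [-2.817, -1.39, 0.003]
ft_force: [0.5, -0.2, 0.2]
grip_width: 1.0
```

```bash
python3 - <<'E'
from h import *
d=grab("wrist","w2"); s=ctrl.get_state(); print(s["time"],s["position"].round(4),pose()[:3,0].round(3))
P=np.array([[.471,-.227,.04],[.568,-.219,.04],[.667,-.21,.04]]);q=proj(d,P).round().astype(int);print(q)
im=d["image"][:,:,::-1]
def crop(u,v,r=45):
    p=cv2.copyMakeBorder(im,r,r,r,r,cv2.BORDER_CONSTANT); return cv2.resize(p[v:v+2*r,u:u+2*r],(400,400),interpolation=cv2.INTER_CUBIC)
cv2.imwrite("pics/c2.png",np.hstack([crop(*q[0]),crop(*q[1])]))
h=cv2.cvtColor(d["image"],cv2.COLOR_RGB2HSV)
# ring ellipses, all drawn on z=.036
for n,lo,hi in(("blue",100,125),("yellow",20,32),("red",172,180),("button",45,75)):
    m=((h[...,0]>=lo)&(h[...,0]<=hi)&(h[...,1]>110)&(h[...,2]>50)).astype(np.uint8)
    m[250:]=0
    cs=sorted(cv2.findContours(m,cv2.RETR_EXTERNAL,cv2.CHAIN_APPROX_NONE)[0],key=cv2.contourArea)[-2:]
    for c in cs:
        if len(c)>20:
            (x,y),ax,_=cv2.fitEllipse(c); print(n,round(x,1),round(y,1),np.round(ax,1),onz(d,(x,y),.037)[0].round(4))
E
```

```text
2.1667 [ 0.4996 -0.2132  0.3416] [ 0.609  0.793 -0.001]
[[313 182]
 [368 132]
 [429  77]]
blue 634.4 149.3 [11.5 36.1] [ 0.8453 -0.457   0.037 ]
blue 308.8 181.7 [58.8 60.7] [ 0.4663 -0.2245  0.037 ]
yellow 366.2 131.9 [62.9 65.1] [ 0.5663 -0.2176  0.037 ]
button 270.0 230.6 [18.5 20. ] [ 0.3791 -0.2468  0.037 ]
```

View pics/c2.png

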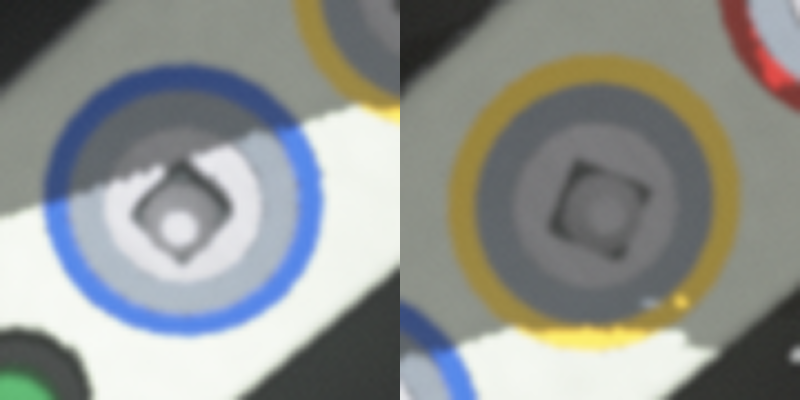

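Crop: blue drive corners at about (180,158),(233,210),(183,264),(133,210); yellow drive at about (579,160),(651,190),(622,262),(549,235). Computing world angles.

```bash
python3 - <<'E'
from h import *
d=load("w2"); s=load("side0")
for n,q,c in(("blue",(313,182),[(180,158),(233,210),(183,264),(133,210)]),("yellow",(368,132),[(179,160),(251,190),(222,262),(149,235)])):
    uv=np.array(c)/(400/90)-45+np.array(q); P=onz(d,uv,.054)
    e=np.roll(P,-1,0)-P; print(n,np.linalg.norm(e[:,:2],axis=1).round(4),(np.degrees(np.arctan2(e[:,1],e[:,0]))%90).round(1),P.mean(0).round(4))
# ring height from two views
h=cv2.cvtColor(s["image"],cv2.COLOR_RGB2HSV)
for n,lo,hi,w in(("blue",100,125,(308.8,181.7)),("yellow",18,34,(366.2,131.9))):
    m=((h[...,0]>=lo)&(h[...,0]<=hi)&(h[...,1]>90)&(h[...,2]>50)).astype(np.uint8); m[:235]=0;m[300:]=0;m[:,370:]=0
    c=max(cv2.findContours(m,cv2.RETR_EXTERNAL,cv2.CHAIN_APPROX_NONE)[0],key=cv2.contourArea)
    (x,y),ax,_=cv2.fitEllipse(c); print(n,x,y,ax,tri(d,w,s,(x,y)))
E
```

```text
blue [0.0218 0.0221 0.0219 0.0209] [ 7.1 10.5  3.8 10.6] [ 0.4674 -0.2246  0.054 ]
yellow [0.022  0.0215 0.0223 0.0222] [30.7 32.5 32.6 31.9] [ 0.5654 -0.2192  0.054 ]
blue 280.52777099609375 259.61431884765625 (23.296844482421875, 25.803571701049805) (array([ 0.46685288, -0.2245906 ,  0.03536184]), np.float64(0.0016713123085126136))
yellow 311.02886962890625 267.2704162597656 (23.908809661865234, 25.961454391479492) (array([ 0.5670425 , -0.21780567,  0.03360487]), np.float64(0.0012389381641002089))
```

Emit:
{"fn": "move_arm", "kwargs": {
  "deltas": [
    {"linear":[0.6,-0.9,0],"turn":[0,0,-0.7],"claw":0.0},
    {"linear":[0.8,-0.9,0],"turn":[0,0,-0.7],"claw":0.0},
    {"linear":[1,-0.6,0],"turn":[0,0,-0.8],"claw":0},
    {"linear":[1,-0.4,0],"turn":[0,0,-0.9],"claw":0},
    {"linear":[1,-0.3,0],"turn":[0,0,-0.9],"claw":0},
    {"linear":[1,0,0],"turn":[0,0,-0.9],"claw":0},
    {"linear":[1,0,0],"turn":[0,0,-0.9],"claw":0},
    {"linear":[1,0,0],"turn":[0,0,-0.9],"claw":0},
    {"linear":[1,0,0],"turn":[0,0,-0.9],"claw":0},
    {"linear":[1,0,0],"turn":[0,0,-0.9],"claw":0},
    {"linear":[0,0,0],"turn":[0,0,0],"claw":0},
    {"linear":[0,0,0],"turn":[0,0,0],"claw":0}
  ]
}}

```text
time: 3.17
position: [0.5265, 0.0984, 0.3419]
tool_rot: [-2.282, -2.159, 0.0]
ft_force: [-0.4, -0.1, -0.7]
grip_width: 1.0
```

```bash
python3 - <<'E'
from h import *
d=grab("wrist","w3"); s=ctrl.get_state(); print(s["time"],s["position"].round(4),pose()[:3,0].round(3),s["joint_positions"].round(2))
print(proj(d,[[.452,.266,.06],[.49,.412,.06]]))
E
```

```text
3.2167 [0.5267 0.0965 0.3418] [ 0.059  0.998 -0.001] [ 0.53  0.1  -0.82  1.55  0.07  1.52 -0.34]
[[ 249.57181221   22.44545817]
 [ 271.33422859 -129.52195484]]
```

View pics/w3.png

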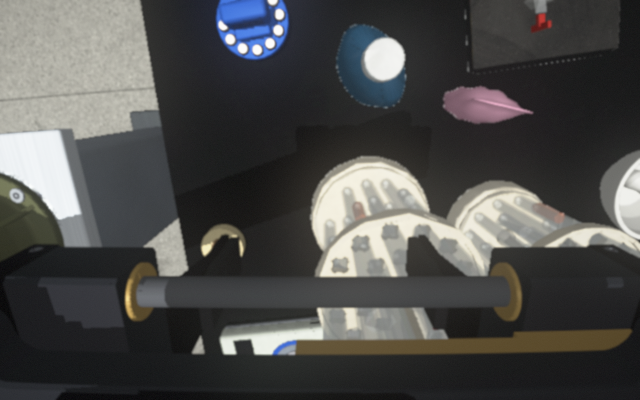

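Blue carrier at about (252,22). I'm too near the rack, so I'll back inwards and then go on to the carriers.

Emit:
{"fn": "move_arm", "kwargs": {
  "deltas": [
    {"linear":[0,-1,0],"turn":[0,0,0],"claw":0},
    {"linear":[0,-1,0],"turn":[0,0,0],"claw":0},
    {"linear":[0.5,-1,0],"turn":[0,0,-0.5],"claw":0},
    {"linear":[1,0,0],"turn":[0,0,0],"claw":0},
    {"linear":[1,0,0],"turn":[0,0,0],"claw":0},
    {"linear":[1,0,0],"turn":[0,0,0],"claw":0},
    {"linear":[1,0,0],"turn":[0,0,0],"claw":0},
    {"linear":[0,0,0],"turn":[0,0,0],"claw":0},
    {"linear":[0,0,0],"turn":[0,0,0],"claw":0},
    {"linear":[0,0,0],"turn":[0,0,0],"claw":0}
  ]
}}

```text
time: 4.05
position: [0.4411, 0.2355, 0.3418]
tool_rot: [2.249, 2.192, -0.002]
ft_force: [0.6, -0.5, -0.6]
grip_width: 0.997
```

```bash
cat >> h.py <<'E'
def carrier(d,color):
    """label centre px, disc white caps ellipse; returns top-handle rect px"""
    h=cv2.cvtColor(d["image"],cv2.COLOR_RGB2HSV); lo,hi=(100,125) if color=="blue" else (18,34)
    m=((h[...,0]>=lo)&(h[...,0]<=hi)&(h[...,1]>110)&(h[...,2]>50)).astype(np.uint8); m[255:]=0
    return h,m
E
python3 - <<'E'
from h import *
d=grab("wrist","w4"); s=ctrl.get_state(); print(s["time"],s["position"].round(4),pose()[:3,0].round(3),s["joint_positions"].round(2))
q=proj(d,[[.452,.266,.06],[.49,.412,.06]]).round().astype(int);print(q)
im=d["image"][:,:,::-1]
def crop(u,v,r=60):
    p=cv2.copyMakeBorder(im,r,r,r,r,cv2.BORDER_CONSTANT); return cv2.resize(p[v:v+2*r,u:u+2*r],(400,400),interpolation=cv2.INTER_CUBIC)
cv2.imwrite("pics/c4.png",np.hstack([crop(*q[0]),crop(*q[1])]))
E
```

```text
4.1 [0.4411 0.2354 0.3418] [ 0.027  1.    -0.001] [ 0.47  0.   -1.    1.63  0.    1.52 -0.56]
[[331 139]
 [362   8]]
```

View pics/c4.png

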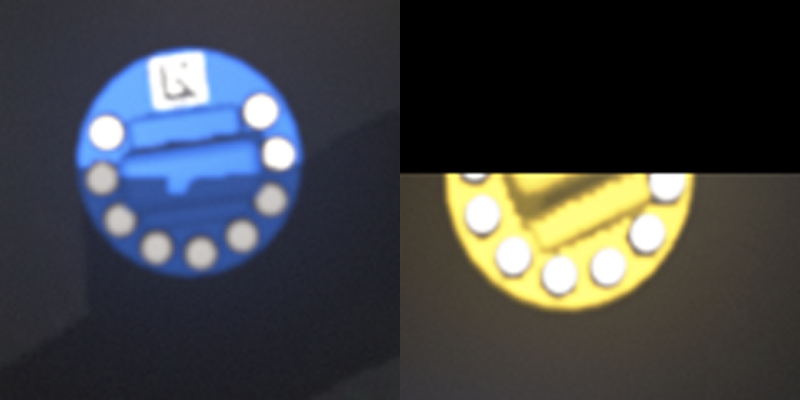

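Crop: blue disc centred at (189,162) with its label at (178,80), so own +y is roughly world +y. Yellow is half in view, with its handle tilted about 25°.

```bash
python3 - <<'E'
from h import *
d=load("w4"); s=load("side0")
f=120/400
def px(c,q): return np.array(c,float)*f-60+np.array(q)
for n,q,c,l in(("blue",(331,139),(189.5,162),(178,80)),):
    C=onz(d,px(c,q),.022)[0];L=onz(d,px(l,q),.023)[0]
    print(n,C,L,np.linalg.norm((L-C)[:2]),"own y deg",np.degrees(np.arctan2(*(L-C)[1::-1])))
    # handle slope: top face upper edge (122,158)-(258,138)
    E_=onz(d,[px((122,160),q),px((258,143),q)],.076);e=E_[1]-E_[0];print("own x",np.degrees(np.arctan2(e[1],e[0])))
    print("disc diam",np.linalg.norm(onz(d,[px((77,162),q),px((302,162),q)],.022)@np.array([1,0,0])), onz(d,[px((77,162),q),px((302,162),q)],.022)[:,0])
    # height via side view: disc centre from blue mask bottom half
h=cv2.cvtColor(s["image"],cv2.COLOR_RGB2HSV)
for lo,hi,n in((100,125,"b"),(18,34,"y")):
    m=((h[...,0]>=lo)&(h[...,0]<=hi)&(h[...,1]>110)&(h[...,2]>50)).astype(np.uint8); m[:90]=0;m[160:]=0;m[:,:305]=0;m[:,370:]=0
    c=max(cv2.findContours(m,cv2.RETR_EXTERNAL,cv2.CHAIN_APPROX_NONE)[0],key=cv2.contourArea);x,y,w,hh=cv2.boundingRect(c);print(n,x,y,w,hh,onz(s,(x+w/2,y+hh-w*.43),.022))
print(proj(s,[C,C+[0,0,.054]]))
# yellow edge slope
E_=onz(d,[px((530,200),(362-0,8))-[120,0],px((640,180),(362,8))-[120,0]],.036);print(E_)
E
```

```text
blue [0.44853281 0.27669642 0.022     ] [0.4447328  0.30858917 0.023     ] 0.03211833340415182 own y deg 96.79473445635857
own x 5.508318209649034
disc diam 0.6375220085916803 [0.40347466 0.49360157]
b 313 129 24 24 [[0.4511777  0.26885072 0.022     ]]
y 334 101 26 24 [[0.48726131 0.42632396 0.022     ]]
[[324.9952299  140.88464882]
 [325.04250273 131.63456816]]
[[0.46723856 0.41798315 0.036     ]
 [0.50647568 0.42363015 0.036     ]]
```

```bash
python3 - <<'E'
from h import *
print(tri(load("w3"),(383,60),load("side0"),(358,138)))
E
```

```text
(array([0.58444515, 0.20624716, 0.17948346]), np.float64(0.003519164632579069))
```

Emit:
{"fn": "move_arm", "kwargs": {
  "deltas": [
    {"linear":[0.7,0.2,0.5],"turn":[0,0,1],"claw":0},
    {"linear":[0.7,0.1,0.5],"turn":[0,0,1],"claw":0},
    {"linear":[0,0,0.5],"turn":[0,0,1],"claw":0},
    {"linear":[0,0,0.5],"turn":[0,0,1],"claw":0},
    {"linear":[0,0,0],"turn":[0,0,1],"claw":0},
    {"linear":[0,0,0],"turn":[0,0,1],"claw":0},
    {"linear":[0,0,0],"turn":[0,0,1],"claw":0},
    {"linear":[0,0,0],"turn":[0,0,1],"claw":0},
    {"linear":[0,0,0],"turn":[0,0,1],"claw":0},
    {"linear":[0,0,0],"turn":[0,0,1],"claw":0},
    {"linear":[0,0,0],"turn":[0,0,1],"claw":0},
    {"linear":[0,0,0],"turn":[0,0,1],"claw":0},
    {"linear":[0,0,0],"turn":[0,0,1],"claw":0},
    {"linear":[0,0,0],"turn":[0,0,1],"claw":0},
    {"linear":[0,0,0],"turn":[0,0,1],"claw":0},
    {"linear":[0,0,0],"turn":[0,0,1],"claw":0},
    {"linear":[0,0,0],"turn":[0,0,1],"claw":0},
    {"linear":[0,0,0],"turn":[0,0,1],"claw":0},
    {"linear":[0,0,0],"turn":[0,0,1],"claw":0},
    {"linear":[0,0,0],"turn":[0,0,1],"claw":0}
  ]
}}

```text
time: 5.77
position: [0.4526, 0.277, 0.2819]
tool_rot: [3.132, 0.227, 0.0]
ft_force: [0.6, 0.0, 0.2]
grip_width: 0.998
```

Emit:
{"fn": "move_arm", "kwargs": {
  "deltas": [
    {"linear":[0,0,0],"turn":[0,0,0.6],"claw":0},
    {"linear":[0,0,0],"turn":[0,0,0],"claw":0},
    {"linear":[0,0,0],"turn":[0,0,0],"claw":0}
  ]
}}

```text
time: 6.02
position: [0.4523, 0.2778, 0.2819]
tool_rot: [3.136, 0.171, 0.0]
ft_force: [0.7, -0.1, 0.2]
grip_width: 0.998
```

```bash
python3 - <<'E'
from h import *
d=grab("wrist","w5"); s=ctrl.get_state(); print(s["time"],s["position"].round(4),pose()[:3,0].round(3),s["joint_positions"].round(2))
print(proj(d,[[.4485,.2767,.022],[.4447,.3086,.023],[.4485,.2767,.076]]).round())
E
```

```text
6.0667 [0.4522 0.2782 0.2819] [0.994 0.109 0.   ] [ 0.26  0.12 -0.93  1.66  0.1   1.41 -2.14]
[[324. 170.]
 [297. 171.]
 [324. 180.]]
```

View pics/w5.png

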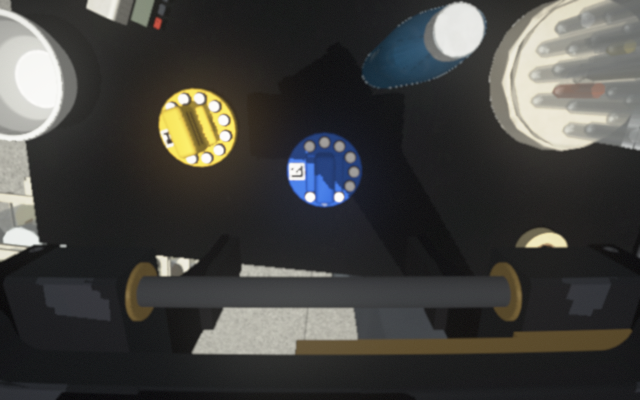

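Wrist view: yellow carrier at (198,128) with label (167,137); blue at (325,170) with label (297,171), matching the prediction. Refining both by ellipse fits.

```bash
cat >> h.py <<'E'
def fit_carrier(d,color,z0=0.):
    h,m=carrier(d,color); v=cv2.morphologyEx(m,cv2.MORPH_CLOSE,np.ones((3,3)))
    c=max(cv2.findContours(v,cv2.RETR_EXTERNAL,cv2.CHAIN_APPROX_NONE)[0],key=cv2.contourArea); hull=cv2.convexHull(c)
    P=onz(d,hull.reshape(-1,2).astype(float),z0+.022)[:,:2]
    ctr,r=cv2.minEnclosingCircle(P.astype(np.float32)); A=np.c_[2*P,np.ones(len(P))]; x=np.linalg.lstsq(A,(P**2).sum(1),rcond=None)[0]
    C=x[:2]; print(color,"disc centre",C.round(4),"r",np.sqrt(x[2]+C@C).round(4),"enc",np.round(ctr,4),round(r,4))
    return C,m
E
python3 - <<'E'
from h import *
d=load("w5"); h=cv2.cvtColor(d["image"],cv2.COLOR_RGB2HSV)
for col,lp in(("blue",(297,171)),("yellow",(167,137))):
    C,m=fit_carrier(d,col)
    w=((h[...,1]<90)&(h[...,2]>110)).astype(np.uint8); t=np.zeros_like(w);u,v=lp;t[v-12:v+13,u-12:u+13]=1
    k,_,st,ce=cv2.connectedComponentsWithStats(w*t)
    i=1+np.argmax(st[1:,4]); x,y,ww,hh=st[i,:4]; L=onz(d,(x+ww/2-.5,y+hh/2-.5),.023)[0,:2]
    print(col,st[i],L.round(4),np.linalg.norm(L-C),"own x deg",np.degrees(np.arctan2(*(L-C)[::-1]))-90)
r=((h[...,0]<8)|(h[...,0]>172))&(h[...,1]>130)&(h[...,2]>90)
print("red px",r.sum())
E
```

```text
blue disc centre [0.4478 0.2762] r 0.0462 enc [0.448 0.276] 0.0467
blue [288 163  18  18 296] [0.4436 0.309 ] 0.033043628980447035 own x deg 7.360523653209896
yellow disc centre [0.4825 0.4289] r 0.0469 enc [0.4827 0.4289] 0.048
yellow [160 129  14  19 129] [0.4674 0.4648] 0.03903107565051117 own x deg 22.807222958623242
red px 82
```

Emit:
{"fn": "move_arm", "kwargs": {
  "deltas": [
    {"linear":[-0.15,0.05,1],"turn":[0,0,-0.15],"claw":0},
    {"linear":[0,0,1],"turn":[0,0,0],"claw":0},
    {"linear":[0,0,1],"turn":[0,0,0],"claw":0.3},
    {"linear":[0,0,1],"turn":[0,0,0],"claw":0.3},
    {"linear":[0,0,1],"turn":[0,0,0],"claw":0.3},
    {"linear":[0,0,1],"turn":[0,0,0],"claw":0.3},
    {"linear":[0,0,0.8],"turn":[0,0,0],"claw":0.3},
    {"linear":[0,0,0.6],"turn":[0,0,0],"claw":0.3},
    {"linear":[0,0,0],"turn":[0,0,0],"claw":0.3},
    {"linear":[0,0,0],"turn":[0,0,0],"claw":0.3},
    {"linear":[0,0,0],"turn":[0,0,0],"claw":1},
    {"linear":[0,0,0],"turn":[0,0,0],"claw":1},
    {"linear":[0,0,0],"turn":[0,0,0],"claw":1},
    {"linear":[0,0,0],"turn":[0,0,0],"claw":1},
    {"linear":[0,0,0],"turn":[0,0,0],"claw":1},
    {"linear":[0,0,0],"turn":[0,0,0],"claw":1}
  ],
  "grip_force": 35
}}

```text
time: 7.4
position: [0.4475, 0.2776, 0.0604]
tool_rot: [3.136, 0.19, 0.001]
ft_force: [-0.4, -0.4, 1.5]
grip_width: 0.331
```

```bash
python3 - <<'E'
from h import *
d=grab("wrist","w6"); s=ctrl.get_state(); print(s["time"],s["position"].round(4),pose()[:3,0].round(4),s["ft_force"].round(1),s["torque"].round(2),s["grip_width"])
C,m=fit_carrier(d,"blue")
T=pose(); print("centre in tool",(T[:3,:3].T@(np.r_[C,.022]-T[:3,3])).round(4))
E
```

```text
7.45 [0.4475 0.2777 0.0604] [9.927e-01 1.208e-01 8.000e-04] [ 0.4 -1.5  1.7] [-0.18 -0.11 -0.08] 0.2848930657665864
blue disc centre [0.6016 0.1968] r 0.0617 enc [0.5698 0.1911] 0.0578
centre in tool [0.1432 0.099  0.0386]
```

View pics/w6.png

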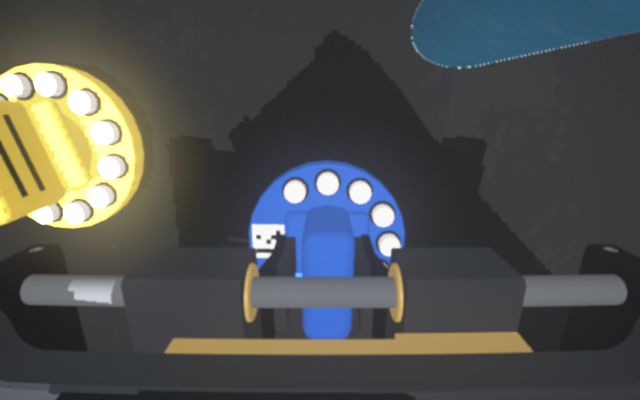

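Jaws are closing on the handle. Finishing the grip and lifting.

Emit:
{"fn": "move_arm", "kwargs": {
  "deltas": [
    {"linear":[0,0,0],"turn":[0,0,0],"claw":1},
    {"linear":[0,0,0],"turn":[0,0,0],"claw":1},
    {"linear":[0,0,0],"turn":[0,0,0],"claw":1},
    {"linear":[0,0,0],"turn":[0,0,0],"claw":1},
    {"linear":[0,0,-0.3],"turn":[0,0,0],"claw":1},
    {"linear":[0,0,-0.7],"turn":[0,0,0],"claw":1},
    {"linear":[0,0,-1],"turn":[0,0,0],"claw":1},
    {"linear":[0,0,-1],"turn":[0,0,0],"claw":1},
    {"linear":[0,0,-1],"turn":[0,0,0],"claw":1},
    {"linear":[0,0,-1],"turn":[0,0,0],"claw":1},
    {"linear":[0,0,-1],"turn":[0,0,0],"claw":1},
    {"linear":[0,0,-1],"turn":[0,0,0],"claw":1},
    {"linear":[0,0,-1],"turn":[0,0,0],"claw":1},
    {"linear":[0,0,-1],"turn":[0,0,0],"claw":1},
    {"linear":[0,0,0],"turn":[0,0,0],"claw":1}
  ]
}}

```text
time: 8.7
position: [0.4486, 0.2798, 0.3359]
tool_rot: [-3.132, -0.191, -0.013]
ft_force: [1.4, 0.4, -1.4]
grip_width: 0.253
```

Emit:
{"fn": "move_arm", "kwargs": {
  "deltas": [
    {"linear":[-0.2,0.9,0],"turn":[0,0,0],"claw":1},
    {"linear":[-0.2,0.9,0],"turn":[0,0,0],"claw":1},
    {"linear":[-0.2,0.9,0],"turn":[0,0,0],"claw":1},
    {"linear":[-0.2,0.9,0],"turn":[0,0,0],"claw":1},
    {"linear":[-0.2,0.9,0],"turn":[0,0,0],"claw":1},
    {"linear":[-0.2,0.9,0],"turn":[0,0,0],"claw":1},
    {"linear":[-0.2,0.9,0],"turn":[0,0,0],"claw":1},
    {"linear":[-0.2,0.9,0],"turn":[0,0,0],"claw":1},
    {"linear":[-0.2,0.9,0],"turn":[0,0,0],"claw":1},
    {"linear":[-0.1,0.9,0],"turn":[0,0,0],"claw":1},
    {"linear":[0.1,0.9,0],"turn":[0,0,0],"claw":1},
    {"linear":[0.1,0.9,0],"turn":[0,0,0],"claw":1},
    {"linear":[0.1,0.9,0],"turn":[0,0,0],"claw":1},
    {"linear":[0.1,0.9,0],"turn":[0,0,0],"claw":1},
    {"linear":[0.1,0.9,0],"turn":[0,0,0],"claw":1},
    {"linear":[0,0.8,0.6],"turn":[0,0,0],"claw":1},
    {"linear":[0,0.6,0.8],"turn":[0,0,0],"claw":1},
    {"linear":[0,0.2,1],"turn":[0,0,0],"claw":1},
    {"linear":[0,0,0],"turn":[0,0,0],"claw":1},
    {"linear":[0,0,0],"turn":[0,0,0],"claw":1}
  ]
}}

```text
time: 10.37
position: [0.459, -0.1762, 0.2563]
tool_rot: [-3.133, -0.19, 0.006]
ft_force: [0.2, 0.5, -0.5]
grip_width: 0.251
```

```bash
python3 - <<'E'
from h import *
s=ctrl.get_state(); T=pose()
d=grab("wrist","w7");print(s["time"],s["position"].round(4),T[:3,0].round(4),T[2,:].round(3),s["ft_force"].round(1),s["torque"].round(2),s["grip_width"],s["joint_positions"].round(2))
# goal
g=np.array([.467,-.2245]); w=np.r_[g-T[:2,3],0]; print("tool shift rows to seat",(T[:3,:3].T@w/.03).round(2))
# disc front edge
h,m=carrier(d,"blue"); m[260:]=0
ys=[np.flatnonzero(m[:,u])[0] for u in range(300,350,4) if m[:,u].any()]; print(ys)
E
```

```text
10.3667 [ 0.459  -0.1762  0.2563] [ 0.9927  0.1209 -0.0039] [-0.004 -0.003 -1.     0.256] [ 0.2  0.5 -0.5] [ 0.05 -0.05  0.02] 0.2507919172200964 [ 0.7  -0.   -0.38  1.8  -0.    1.35 -1.13]
tool shift rows to seat [ 0.07  1.63 -0.01]
[np.int64(164), np.int64(162), np.int64(162), np.int64(162), np.int64(162), np.int64(162), np.int64(162), np.int64(162), np.int64(163), np.int64(155), np.int64(149), np.int64(145), np.int64(142)]
```

View pics/w7.png

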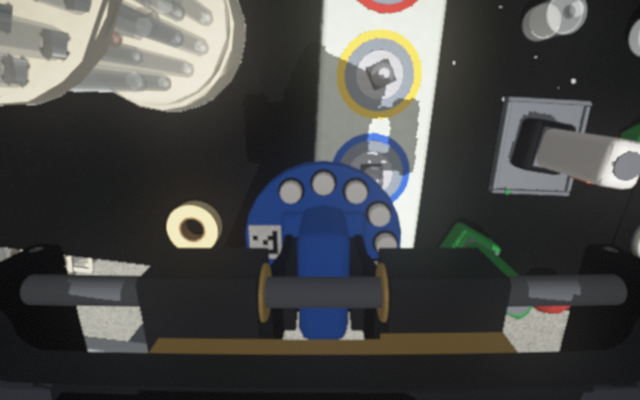

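```bash
python3 - <<'E'
from h import *
d=load("w7"); T=np.eye(4); 
raw=cams.get_image("wrist"); d["W"]=np.array(raw["tool_from_camera"])
for v in(161.5,162.5):
    P=onz(d,(323,v),.0384)[0]; print(P.round(4),"centre x",P[0]-.045)
h,m=carrier(d,"blue"); 
# left/right extremes of the disc
w=((h[...,0]>=95)&(h[...,0]<=128)&(h[...,1]>90)).astype(np.uint8); w[:165]=0;w[262:]=0
for v in (200,215,230): 
    u=np.flatnonzero(w[v,200:430])+200; print(v,u[0],u[-1], onz(d,[(u[0],v),(u[-1],v)],.0384)[:,1].round(4))
E
```

```text
[ 0.0459 -0.0005  0.0384] centre x 0.0009371356599479491
[ 0.0454 -0.0005  0.0384] centre x 0.0003968576895430759
200 254 394 [-0.0386  0.0388]
215 248 396 [-0.0425  0.0404]
230 245 399 [-0.0448  0.0427]
```

Emit:
{"fn": "move_arm", "kwargs": {
  "deltas": [
    {"linear":[0.05,1,0.5],"turn":[0,0,-0.1],"claw":1},
    {"linear":[0,0.63,0.8],"turn":[0,0,-0.1],"claw":1},
    {"linear":[0,0,1],"turn":[0,0,-0.05],"claw":1},
    {"linear":[0,0,0.9],"turn":[0,0,0],"claw":1},
    {"linear":[0,0,0.7],"turn":[0,0,0],"claw":1},
    {"linear":[0,0,0],"turn":[0,0,0],"claw":1},
    {"linear":[0,0,0],"turn":[0,0,0],"claw":1},
    {"linear":[0,0,0],"turn":[0,0,0],"claw":1}
  ]
}}

```text
time: 11.13
position: [0.4697, -0.2256, 0.1438]
tool_rot: [3.132, 0.219, 0.006]
ft_force: [-0.3, -0.2, -1.7]
grip_width: 0.25
```

```bash
cat >> h.py <<'E'
def st(g=None):
    s=ctrl.get_state(); T=pose(); print("t",round(s["time"],2),s["position"].round(4),"yaw",round(float(np.degrees(np.arctan2(T[1,0],T[0,0]))),2),"tilt",T[:2,2].round(4),"F",s["ft_force"].round(1),"M",s["torque"].round(2),"w",round(s["grip_width"],3),"q",s["joint_positions"].round(2))
    if g is not None: print("shift rows",(T[:3,:3].T@(np.array(g)-T[:3,3])/.03).round(2))
E
python3 -c "
from h import *
st([.467,-.2245,.1004])"
```

```text
t 11.13 [ 0.4697 -0.2256  0.1438] yaw 8.0 tilt [ 0.0039 -0.002 ] F [-0.3 -0.2 -1.7] M [-0.07  0.01 -0.01] w 0.25 q [ 0.73  0.14 -0.35  1.89  0.05  1.12 -1.08]
shift rows [-0.09 -0.05  1.45]
```

Emit:
{"fn": "move_arm", "kwargs": {
  "deltas": [
    {"linear":[-0.1,-0.05,0.2],"turn":[0,0,0],"claw":1},
    {"linear":[0,0,0.2],"turn":[0,0,0],"claw":1},
    {"linear":[0,0,0.2],"turn":[0,0,0],"claw":1},
    {"linear":[0,0,0.2],"turn":[0,0,0],"claw":1},
    {"linear":[0,0,0.1],"turn":[0,0,0],"claw":1},
    {"linear":[0,0,0.1],"turn":[0,0,0],"claw":1},
    {"linear":[0,0,0.1],"turn":[0,0,0],"claw":1}
  ]
}}

```text
time: 11.72
position: [0.4646, -0.2244, 0.1076]
tool_rot: [-3.134, -0.218, 0.0]
ft_force: [0.7, 0.3, -0.9]
grip_width: 0.25
```

```bash
python3 -c "
from h import *
st([.467,-.2245,.1004])"
```

```text
t 11.72 [ 0.4646 -0.2244  0.1076] yaw 7.94 tilt [-0.0003  0.0001] F [ 0.7  0.3 -0.9] M [ 0.    0.01 -0.  ] w 0.25 q [ 0.72  0.17 -0.35  1.93  0.07  1.05 -1.09]
shift rows [0.08 0.02 0.24]
```

Already past the 14 mm stop (z 0.1076 against 0.1144), so the drive is engaged. Pressing home.

Emit:
{"fn": "move_arm", "kwargs": {
  "deltas": [
    {"linear":[0.03,0,0.1],"turn":[0,0,0],"claw":1},
    {"linear":[0,0,0.1],"turn":[0,0,0],"claw":1},
    {"linear":[0,0,0.1],"turn":[0,0,0],"claw":1},
    {"linear":[0,0,0],"turn":[0,0,0],"claw":1},
    {"linear":[0,0,0],"turn":[0,0,0],"claw":1}
  ]
}}

```text
time: 12.13
position: [0.4658, -0.2243, 0.1005]
tool_rot: [3.134, 0.218, 0.0]
ft_force: [-4.2, 1.0, 8.5]
grip_width: 0.251
```

```bash
python3 -c "
from h import *
st([.467,-.2245,.1004])"
```

```text
t 12.13 [ 0.4658 -0.2243  0.1005] yaw 7.94 tilt [ 0.0001 -0.0004] F [-4.2  1.   8.5] M [ 0.5   0.76 -0.06] w 0.251 q [ 0.72  0.18 -0.35  1.94  0.07  1.04 -1.09]
shift rows [0.04 0.01 0.  ]
```

Blue is home (z 0.1005, 8.5 N reaction). Releasing and returning to yellow.

Emit:
{"fn": "move_arm", "kwargs": {
  "deltas": [
    {"linear":[0,0,0],"turn":[0,0,0],"claw":0.3},
    {"linear":[0,0,0],"turn":[0,0,0],"claw":0.3},
    {"linear":[0,0,0],"turn":[0,0,0],"claw":0.3},
    {"linear":[0,0,0],"turn":[0,0,0],"claw":0.3},
    {"linear":[0,0,0],"turn":[0,0,0],"claw":0.3},
    {"linear":[0,0,0],"turn":[0,0,0],"claw":0.3},
    {"linear":[0,0,-0.3],"turn":[0,0,0],"claw":0.3},
    {"linear":[0,0,-0.6],"turn":[0,0,0],"claw":0.3},
    {"linear":[0,0,-1],"turn":[0,0,0],"claw":0.3},
    {"linear":[0,0,-1],"turn":[0,0,0],"claw":0.3},
    {"linear":[0,0,-1],"turn":[0,0,0],"claw":0.3},
    {"linear":[0,0,-1],"turn":[0,0,0],"claw":0.3},
    {"linear":[0,0,-1],"turn":[0,0,0],"claw":0.3},
    {"linear":[0,-0.5,-1],"turn":[0,0,0],"claw":0.3},
    {"linear":[0,-1,-0.5],"turn":[0,0,0],"claw":0.3},
    {"linear":[0,-1,0],"turn":[0,0,0],"claw":0.3},
    {"linear":[-0.1,-1,0],"turn":[0,0,0],"claw":0.3},
    {"linear":[-0.1,-1,0],"turn":[0,0,0],"claw":0.3},
    {"linear":[-0.1,-1,0],"turn":[0,0,0],"claw":0.3},
    {"linear":[0,-1,0],"turn":[0,0,0],"claw":0.3}
  ]
}}

```text
time: 13.8
position: [0.4283, -0.0305, 0.3209]
tool_rot: [-3.134, -0.218, 0.002]
ft_force: [0.4, 0.2, 0.3]
grip_width: 0.7
```

Emit:
{"fn": "move_arm", "kwargs": {
  "deltas": [
    {"linear":[0,-1,0],"turn":[0,0,0],"claw":0},
    {"linear":[0.1,-1,0],"turn":[0,0,0],"claw":0},
    {"linear":[0.2,-1,0],"turn":[0,0,0],"claw":0},
    {"linear":[0.2,-1,0],"turn":[0,0,0],"claw":0},
    {"linear":[0.2,-1,0],"turn":[0,0,0],"claw":0},
    {"linear":[0.2,-1,0],"turn":[0,0,0],"claw":0},
    {"linear":[0.3,-1,0],"turn":[0,0,0],"claw":0},
    {"linear":[0.3,-1,0],"turn":[0,0,0],"claw":0},
    {"linear":[0.3,-1,0],"turn":[0,0,0],"claw":0},
    {"linear":[0.3,-1,0],"turn":[0,0,0],"claw":0},
    {"linear":[0.3,-1,0],"turn":[0,0,0],"claw":0},
    {"linear":[0.3,-1,0.5],"turn":[0,0,-1],"claw":0},
    {"linear":[0.2,-0.7,0.5],"turn":[0,0,-1],"claw":0},
    {"linear":[0,0,0.5],"turn":[0,0,-1],"claw":0},
    {"linear":[0,0,0],"turn":[0,0,-0.7],"claw":0},
    {"linear":[0,0,0],"turn":[0,0,0],"claw":0},
    {"linear":[0,0,0],"turn":[0,0,0],"claw":0},
    {"linear":[0,0,0],"turn":[0,0,0],"claw":0}
  ]
}}

```text
time: 15.3
position: [0.4617, 0.357, 0.2765]
tool_rot: [3.08, 0.617, 0.001]
ft_force: [0.7, 0.0, -0.2]
grip_width: 1.0
```

```bash
python3 - <<'E'
from h import *
st([.4825,.4289,.0604]); d=grab("wrist","w8")
print(proj(d,[[.4825,.4289,.022]]))
C,m=fit_carrier(d,"yellow")
E
```

```text
t 15.3 [0.4617 0.357  0.2765] yaw 22.65 tilt [0.0004 0.    ] F [ 0.7  0.  -0.2] M [-0.01 -0.03 -0.01] w 1.0 q [ 0.14  0.31 -1.03  1.55  0.27  1.44 -2.08]
shift rows [ 1.56 -1.95  7.2 ]
[[272.42758584 127.81535486]]
yellow disc centre [0.4823 0.4296] r 0.0462 enc [0.4821 0.4295] 0.0468
```

View pics/w8.png

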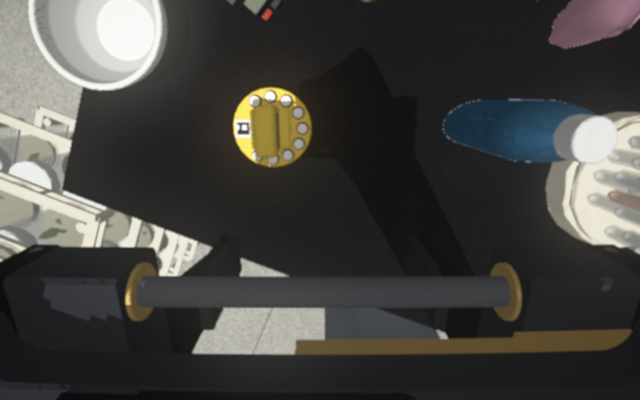

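Yellow carrier at (272,127), label (242,127), unmoved. Computing its yaw.

```bash
python3 - <<'E'
from h import *
d=load("w8"); h=cv2.cvtColor(d["image"],cv2.COLOR_RGB2HSV); C=np.array([.4823,.4293])
w=((h[...,1]<110)&(h[...,2]>100)).astype(np.uint8); w[:115]=0;w[142:]=0;w[:,:228]=0;w[:,253:]=0
k,_,s,ce=cv2.connectedComponentsWithStats(w); i=1+np.argmax(s[1:,4]); x,y,ww,hh=s[i,:4]; print(s[i])
L=onz(d,(x+ww/2-.5,y+hh/2-.5),.023)[0,:2]; print(L,np.linalg.norm(L-C),np.degrees(np.arctan2(*(L-C)[::-1]))-90)
st([.4823,.4293,.0604])
E
```

```text
[234 119  18  20 316]
[0.46878307 0.46030713] 0.03382527867936157 23.553817258733076
t 15.35 [0.4619 0.357  0.2767] yaw 22.65 tilt [0.0008 0.    ] F [-0.2 -0.4 -0. ] M [ 0.   -0.05 -0.01] w 0.998 q [ 0.14  0.31 -1.03  1.55  0.27  1.44 -2.08]
shift rows [ 1.55 -1.96  7.21]
```

Emit:
{"fn": "move_arm", "kwargs": {
  "deltas": [
    {"linear":[0.75,-1,0.5],"turn":[0,0,-0.2],"claw":0},
    {"linear":[0.8,-0.96,0.7],"turn":[0,0,0],"claw":0},
    {"linear":[0,0,1],"turn":[0,0,0],"claw":0.3},
    {"linear":[0,0,1],"turn":[0,0,0],"claw":0.3},
    {"linear":[0,0,0.8],"turn":[0,0,0],"claw":0.3},
    {"linear":[0,0,0],"turn":[0,0,0],"claw":0.3},
    {"linear":[0,0,0],"turn":[0,0,0],"claw":0.3},
    {"linear":[0,0,0],"turn":[0,0,0],"claw":0.3}
  ]
}}

```text
time: 16.02
position: [0.4819, 0.4289, 0.1588]
tool_rot: [-3.075, -0.639, -0.004]
ft_force: [0.5, 0.7, -0.0]
grip_width: 0.716
```

```bash
python3 -c "
from h import *
st([.4823,.4293,.0604])"
```

```text
t 16.02 [0.4819 0.4289 0.1588] yaw 23.48 tilt [0.0021 0.0017] F [ 0.5  0.7 -0. ] M [-0.03 -0.04 -0.02] w 0.716 q [-0.06  0.54 -0.95  1.55  0.45  1.29 -2.24]
shift rows [ 0.01 -0.    3.28]
```

Emit:
{"fn": "move_arm", "kwargs": {
  "deltas": [
    {"linear":[0,0,0.9],"turn":[0,0,0],"claw":0.3},
    {"linear":[0,0,0.9],"turn":[0,0,0],"claw":0.3},
    {"linear":[0,0,0.8],"turn":[0,0,0],"claw":0.3},
    {"linear":[0,0,0.68],"turn":[0,0,0],"claw":0.3},
    {"linear":[0,0,0],"turn":[0,0,0],"claw":0.3},
    {"linear":[0,0,0],"turn":[0,0,0],"claw":1},
    {"linear":[0,0,0],"turn":[0,0,0],"claw":1},
    {"linear":[0,0,0],"turn":[0,0,0],"claw":1},
    {"linear":[0,0,0],"turn":[0,0,0],"claw":1},
    {"linear":[0,0,0],"turn":[0,0,0],"claw":1},
    {"linear":[0,0,0],"turn":[0,0,0],"claw":1},
    {"linear":[0,0,0],"turn":[0,0,0],"claw":1},
    {"linear":[0,0,0],"turn":[0,0,0],"claw":1},
    {"linear":[0,0,0],"turn":[0,0,0],"claw":1},
    {"linear":[0,0,0],"turn":[0,0,0],"claw":1}
  ],
  "grip_force": 35
}}

```text
time: 17.27
position: [0.4822, 0.4294, 0.0605]
tool_rot: [-3.074, -0.641, -0.005]
ft_force: [0.3, -0.3, 6.6]
grip_width: 0.249
```

```bash
python3 -c "
from h import *
st([.4823,.4293,.0604])"
```

```text
t 17.27 [0.4822 0.4294 0.0605] yaw 23.54 tilt [0.0031 0.0019] F [ 0.3 -0.3  6.6] M [-0.15  0.01  0.08] w 0.249 q [-0.1   0.63 -0.89  1.63  0.53  1.13 -2.29]
shift rows [0. 0. 0.]
```

Emit:
{"fn": "move_arm", "kwargs": {
  "deltas": [
    {"linear":[0,0,-0.3],"turn":[0,0,0],"claw":1},
    {"linear":[0,0,-0.7],"turn":[0,0,0],"claw":1},
    {"linear":[0,0,-1],"turn":[0,0,0],"claw":1},
    {"linear":[0,0,-1],"turn":[0,0,0],"claw":1},
    {"linear":[0,0,-1],"turn":[0,0,0],"claw":1},
    {"linear":[0,0,-1],"turn":[0,0,0],"claw":1},
    {"linear":[0,0,-1],"turn":[0,0,0],"claw":1},
    {"linear":[0,0,-1],"turn":[0,0,0],"claw":1},
    {"linear":[0,0,-1],"turn":[0,0,0],"claw":1},
    {"linear":[0,0,-1],"turn":[0,0,0],"claw":1},
    {"linear":[-0.5,0.9,0],"turn":[0,0,0],"claw":1},
    {"linear":[-0.5,0.9,0],"turn":[0,0,0],"claw":1},
    {"linear":[-0.5,0.9,0],"turn":[0,0,0],"claw":1},
    {"linear":[-0.5,0.9,0],"turn":[0,0,0],"claw":1},
    {"linear":[-0.5,0.9,0],"turn":[0,0,0],"claw":1},
    {"linear":[-0.5,0.9,0],"turn":[0,0,0],"claw":1},
    {"linear":[-0.5,0.9,0],"turn":[0,0,0],"claw":1}
  ]
}}

```text
time: 18.68
position: [0.4592, 0.212, 0.3281]
tool_rot: [3.075, 0.642, -0.001]
ft_force: [0.7, -0.8, -2.0]
grip_width: 0.25
```

Emit:
{"fn": "move_arm", "kwargs": {
  "deltas": [
    {"linear":[-0.6,0.9,0],"turn":[0,0,0],"claw":1},
    {"linear":[-0.6,0.9,0],"turn":[0,0,0],"claw":1},
    {"linear":[-0.6,0.9,0],"turn":[0,0,0],"claw":1},
    {"linear":[-0.6,0.9,0],"turn":[0,0,0],"claw":1},
    {"linear":[-0.6,0.9,0],"turn":[0,0,0],"claw":1},
    {"linear":[-0.6,0.9,0],"turn":[0,0,0],"claw":1},
    {"linear":[-0.6,0.9,0],"turn":[0,0,0],"claw":1},
    {"linear":[-0.5,1,0],"turn":[0,0,0],"claw":1},
    {"linear":[-0.4,1,0],"turn":[0,0,0],"claw":1},
    {"linear":[0,0.9,0],"turn":[0,0,0],"claw":1},
    {"linear":[0.3,0.9,0],"turn":[0,0,0],"claw":1},
    {"linear":[0.3,0.9,0],"turn":[0,0,0],"claw":1},
    {"linear":[0,0,0],"turn":[0,0,0],"claw":1},
    {"linear":[0,0,0],"turn":[0,0,0],"claw":1}
  ]
}}

```text
time: 19.85
position: [0.4682, -0.1437, 0.3276]
tool_rot: [-3.073, -0.639, 0.002]
ft_force: [0.1, 0.8, -1.3]
grip_width: 0.25
```

```bash
python3 -c "
from h import *
st([.567,-.218,.14])"
```

```text
t 19.85 [ 0.4682 -0.1437  0.3276] yaw 23.48 tilt [-0.0017  0.0021] F [ 0.1  0.8 -1.3] M [-0.03  0.03 -0.03] w 0.25 q [ 0.81 -0.03 -0.55  1.68 -0.02  1.49 -0.9 ]
shift rows [2.04 3.6  6.24]
```

Emit:
{"fn": "move_arm", "kwargs": {
  "deltas": [
    {"linear":[0.5,0.9,0],"turn":[0,0,0],"claw":1},
    {"linear":[0.5,0.9,0],"turn":[0,0,0],"claw":1},
    {"linear":[0.5,0.9,0.4],"turn":[0,0,0],"claw":1},
    {"linear":[0.54,0.9,0.8],"turn":[0,0,0],"claw":1},
    {"linear":[0,0,1],"turn":[0,0,-0.6],"claw":1},
    {"linear":[0,0,1],"turn":[0,0,-0.8],"claw":1},
    {"linear":[0,0,1],"turn":[0,0,-0.7],"claw":1},
    {"linear":[0,0,1],"turn":[0,0,0],"claw":1},
    {"linear":[0,0,0.6],"turn":[0,0,0],"claw":1},
    {"linear":[0,0,0],"turn":[0,0,0],"claw":1},
    {"linear":[0,0,0],"turn":[0,0,0],"claw":1},
    {"linear":[0,0,0],"turn":[0,0,0],"claw":1}
  ]
}}

```text
time: 20.85
position: [0.5685, -0.2174, 0.1565]
tool_rot: [3.018, 0.865, 0.003]
ft_force: [0.1, 0.3, -1.2]
grip_width: 0.251
```

```bash
python3 - <<'E'
from h import *
st([.567,-.218,.1004]); d=grab("wrist","w9"); d["W"]=np.array(d["tool_from_camera"])
h,m=carrier(d,"yellow")
ys=[(u,int(np.flatnonzero(m[100:,u])[0])+100) for u in range(290,360,6)]; print(ys)
print(onz(d,[(323,v) for v in (161.5,162.5)],.0384)[:,0]-.045)
E
```

```text
t 20.85 [ 0.5685 -0.2174  0.1565] yaw 31.99 tilt [ 0.0026 -0.001 ] F [ 0.1  0.3 -1.2] M [-0.05 -0.08 -0.01] w 0.251 q [ 0.78  0.34 -0.55  1.66  0.19  1.2  -0.83]
shift rows [-0.06 -0.01  1.87]
[(290, 163), (296, 159), (302, 156), (308, 154), (314, 153), (320, 152), (326, 153), (332, 153), (338, 155), (344, 157), (350, 160), (356, 164)]
[0.00108257 0.00054224]
```

```bash
python3 - <<'E'
from h import *
im=cv2.imread("pics/w9.png"); cv2.imwrite("pics/c9.png",cv2.resize(im[120:270,220:420],(800,600),interpolation=cv2.INTER_CUBIC))
E
```

```text
(no output)
```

View pics/c9.png

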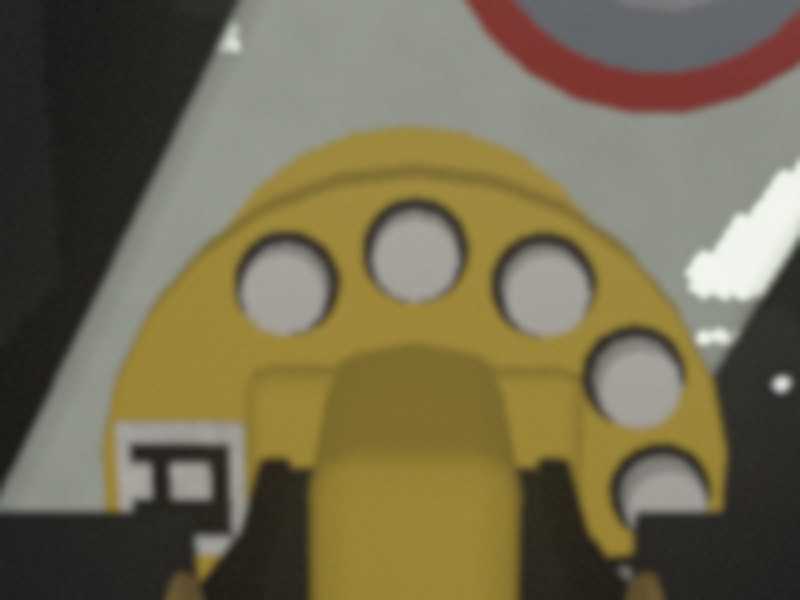

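That was the ring peeking out ahead of the disc; the true disc edge is at row 163, so the carrier is centred. Descending.

Emit:
{"fn": "move_arm", "kwargs": {
  "deltas": [
    {"linear":[-0.07,-0.02,0.3],"turn":[0,0,0],"claw":1},
    {"linear":[0,0,0.3],"turn":[0,0,0],"claw":1},
    {"linear":[0,0,0.3],"turn":[0,0,0],"claw":1},
    {"linear":[0,0,0.2],"turn":[0,0,0],"claw":1},
    {"linear":[0,0,0.2],"turn":[0,0,0],"claw":1},
    {"linear":[0,0,0.1],"turn":[0,0,0],"claw":1},
    {"linear":[0,0,0.1],"turn":[0,0,0],"claw":1},
    {"linear":[0,0,0.1],"turn":[0,0,0],"claw":1}
  ]
}}

```text
time: 21.57
position: [0.5656, -0.2185, 0.1061]
tool_rot: [3.02, 0.864, 0.0]
ft_force: [-1.0, 0.8, -2.0]
grip_width: 0.247
```

```bash
python3 -c "
from h import *
st([.567,-.218,.1004])"
```

```text
t 21.57 [ 0.5656 -0.2185  0.1061] yaw 31.94 tilt [ 0.0002 -0.    ] F [-1.   0.8 -2. ] M [0.01 0.01 0.03] w 0.247 q [ 0.77  0.38 -0.54  1.71  0.22  1.11 -0.85]
shift rows [0.05 0.01 0.19]
```

Emit:
{"fn": "move_arm", "kwargs": {
  "deltas": [
    {"linear":[0,0,0.1],"turn":[0,0,0],"claw":1},
    {"linear":[0,0,0.1],"turn":[0,0,0],"claw":1},
    {"linear":[0,0,0.1],"turn":[0,0,0],"claw":1},
    {"linear":[0,0,0],"turn":[0,0,0],"claw":1},
    {"linear":[0,0,0],"turn":[0,0,0],"claw":1}
  ]
}}

```text
time: 21.98
position: [0.5658, -0.2186, 0.1004]
tool_rot: [3.019, 0.864, -0.0]
ft_force: [-7.1, 1.8, 15.0]
grip_width: 0.251
```

```bash
python3 -c "
from h import *
st([.567,-.218,.1004])"
```

```text
t 21.98 [ 0.5658 -0.2186  0.1004] yaw 31.93 tilt [ 0.0003 -0.0015] F [-7.1  1.8 15. ] M [0.58 1.52 0.04] w 0.251 q [ 0.76  0.39 -0.54  1.71  0.22  1.1  -0.85]
shift rows [0.04 0.   0.  ]
```

Yellow is home (z 0.1004, 15 N). Releasing, lifting, and moving toward the reader.

Emit:
{"fn": "move_arm", "kwargs": {
  "deltas": [
    {"linear":[0,0,-0.1],"turn":[0,0,0],"claw":0.3},
    {"linear":[0,0,0],"turn":[0,0,0],"claw":0.3},
    {"linear":[0,0,0],"turn":[0,0,0],"claw":0.3},
    {"linear":[0,0,0],"turn":[0,0,0],"claw":0.3},
    {"linear":[0,0,0],"turn":[0,0,0],"claw":0.3},
    {"linear":[0,0,0],"turn":[0,0,0],"claw":0.3},
    {"linear":[0,0,-0.3],"turn":[0,0,0],"claw":0.3},
    {"linear":[0,0,-0.8],"turn":[0,0,0],"claw":0.3},
    {"linear":[0,0,-1],"turn":[0,0,0],"claw":0.3},
    {"linear":[0,0,-1],"turn":[0,0,0],"claw":0.3},
    {"linear":[0,0,-1],"turn":[0,0,0],"claw":0},
    {"linear":[0,0,-1],"turn":[0,0,0],"claw":0},
    {"linear":[-0.9,0.6,-1],"turn":[0,0,0],"claw":0},
    {"linear":[-0.9,0.6,-1],"turn":[0,0,0],"claw":0},
    {"linear":[-0.9,0.6,-0.6],"turn":[0,0,0],"claw":0},
    {"linear":[-0.9,0.6,0],"turn":[0,0,0],"claw":0},
    {"linear":[-0.9,0.6,0],"turn":[0,0,0],"claw":0},
    {"linear":[0,0,0],"turn":[0,0,0],"claw":0},
    {"linear":[0,0,0],"turn":[0,0,0],"claw":0},
    {"linear":[0,0,0],"turn":[0,0,0],"claw":0}
  ]
}}

```text
time: 23.65
position: [0.5002, -0.3621, 0.328]
tool_rot: [-3.019, -0.865, -0.001]
ft_force: [0.5, 0.5, -0.2]
grip_width: 1.002
```

```bash
python3 - <<'E'
from h import *
st(); d=grab("wrist","w10"); grab("scene","s10"); grab("side","sd10")
print(proj(d,[[.523,-.41,.138],[.4658,-.2243,.062],[.5658,-.2186,.062]]).round())
E
```

```text
t 23.65 [ 0.5002 -0.3621  0.328 ] yaw 31.96 tilt [0.0003 0.0011] F [ 0.5  0.5 -0.2] M [ 0.06 -0.05 -0.01] w 1.002 q [ 0.97  0.26 -0.48  1.39  0.12  1.52 -0.51]
[[376. 186.]
 [210. 130.]
 [245.  50.]]
```

View pics/w10.png

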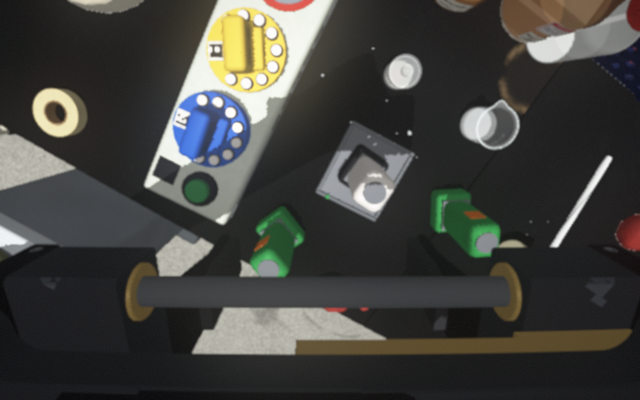

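Both carriers sit well; blue label (181,118), yellow label (214,48). The reader's top is at (374,191) on its dock. Close crop of the reader.

```bash
python3 - <<'E'
from h import *
d=load("w10"); s=load("sd10")
im=d["image"][:,:,::-1]
a=np.clip(im[112:229,308:424].astype(float)*1.6,0,255).astype(np.uint8)
cv2.imwrite("pics/c10.png",cv2.resize(a,(600,600),interpolation=cv2.INTER_CUBIC))
print("reader top",tri(d,(374,191),s,(271,309.2)))
c=[(353,121),(417,158),(375,221),(316,191)]
P=onz(d,c,.011);e=np.roll(P,-1,0)-P;print(P.round(4),np.linalg.norm(e,axis=1).round(3),np.degrees(np.arctan2(e[:,1],e[:,0])).round(1),P.mean(0))
for n,z in(("blue",.04),("yellow",.04)): fit_carrier(d,n,z)
print(onz(d,[(181,118),(214,48)],.063))
E
```

```text
reader top (array([ 0.51907619, -0.41117868,  0.13749165]), np.float64(0.0021239125108716735))
[[ 0.5641 -0.3684  0.011 ]
 [ 0.5692 -0.4695  0.011 ]
 [ 0.4635 -0.4723  0.011 ]
 [ 0.4567 -0.3771  0.011 ]] [0.101 0.106 0.095 0.108] [ -87.1 -178.5   94.1    4.6] [ 0.51339123 -0.42183923  0.011     ]
blue disc centre [ 0.4662 -0.2247] r 0.0442 enc [ 0.4648 -0.2251] 0.0459
yellow disc centre [ 0.566  -0.2194] r 0.0439 enc [ 0.566  -0.2193] 0.0445
[[ 0.46087417 -0.18931717  0.063     ]
 [ 0.5495952  -0.18756437  0.063     ]]
```

View pics/c10.png

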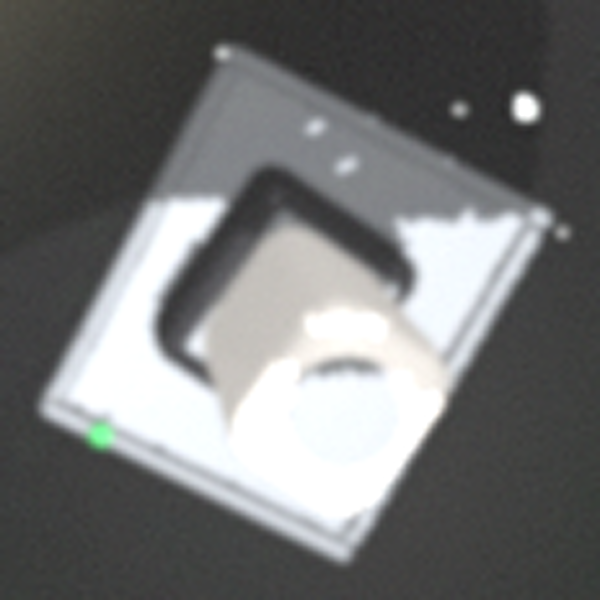

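```bash
python3 - <<'E'
from h import *
d=load("w10")
f=lambda p: np.array(p)*[116/600,117/600]+[308,112]
A,B,C=[onz(d,f(p),.04)[0] for p in((270,165),(160,330),(414,268))]
for n,e in(("left",A-B),("top",A-C)): print(n,np.linalg.norm(e),np.degrees(np.arctan2(e[1],e[0])))
e1=(A-B)/np.linalg.norm(A-B);e2=(A-C)/np.linalg.norm(A-C);print("head centre",A-e1*.028-e2*.024, (B+C)/2)
print("top circle @.138",onz(d,f((345,410)),.138))
T=pose(); st([.518,-.4115,.098])
# the label-hold targets, from seats and yaws
for n,c,y in(("blue",(.466,-.2245),7.94),("yellow",(.566,-.219),31.93)):
    a=np.radians(y+90); print(n,np.array(c)+.033*np.array([np.cos(a),np.sin(a)]))
E
```

```text
left 0.049097373613973726 -0.4219053848432133
top 0.04456475992517846 86.8956958927576
head centre [ 0.51581858 -0.41253893  0.04      ] [ 0.51936281 -0.41084924  0.04      ]
top circle @.138 [[ 0.51763773 -0.41237382  0.138     ]]
t 23.8 [ 0.501  -0.361   0.3281] yaw 32.11 tilt [0.0004 0.0004] F [ 0.  -0.   0.3] M [-0.06 -0.05  0.04] w 1.002 q [ 0.97  0.26 -0.48  1.39  0.12  1.52 -0.51]
shift rows [-0.42  1.73  7.67]
blue [ 0.46144151 -0.19181636]
yellow [ 0.54854687 -0.19099307]
```

Emit:
{"fn": "move_arm", "kwargs": {
  "deltas": [
    {"linear":[-0.2,0.9,0],"turn":[0,0,0],"claw":0},
    {"linear":[-0.22,0.85,0],"turn":[0,0,0],"claw":0},
    {"linear":[0,0,0.4],"turn":[0,0,1],"claw":0},
    {"linear":[0,0,0.4],"turn":[0,0,1],"claw":0},
    {"linear":[0,0,0.4],"turn":[0,0,1],"claw":0},
    {"linear":[0,0,0.4],"turn":[0,0,1],"claw":0},
    {"linear":[0,0,0.4],"turn":[0,0,1],"claw":0},
    {"linear":[0,0,0.4],"turn":[0,0,1],"claw":0},
    {"linear":[0,0,0.4],"turn":[0,0,1],"claw":0},
    {"linear":[0,0,0.4],"turn":[0,0,1],"claw":0},
    {"linear":[0,0,0.4],"turn":[0,0,0.5],"claw":0},
    {"linear":[0,0,0],"turn":[0,0,0],"claw":0},
    {"linear":[0,0,0],"turn":[0,0,0],"claw":0}
  ]
}}

```text
time: 24.88
position: [0.5175, -0.4128, 0.2194]
tool_rot: [-3.14, 0.052, 0.002]
ft_force: [-0.1, 1.3, 0.3]
grip_width: 1.003
```

```bash
python3 - <<'E'
from h import *
st([.518,-.412,.098]); d=grab("wrist","w11")
cv2.imwrite("pics/c11.png",cv2.resize(d["image"][90:270,200:440,::-1],(800,600)))
print(proj(d,[[.518,-.412,.138]]))
E
```

```text
t 24.88 [ 0.5175 -0.4128  0.2194] yaw -1.89 tilt [-0.001   0.0011] F [-0.1  1.3  0.3] M [0.02 0.   0.02] w 1.003 q [ 0.91  0.38 -0.37  1.44  0.14  1.34 -1.07]
shift rows [ 0.02 -0.02  4.05]
[[322.68855525 215.26034139]]
```

View pics/c11.png

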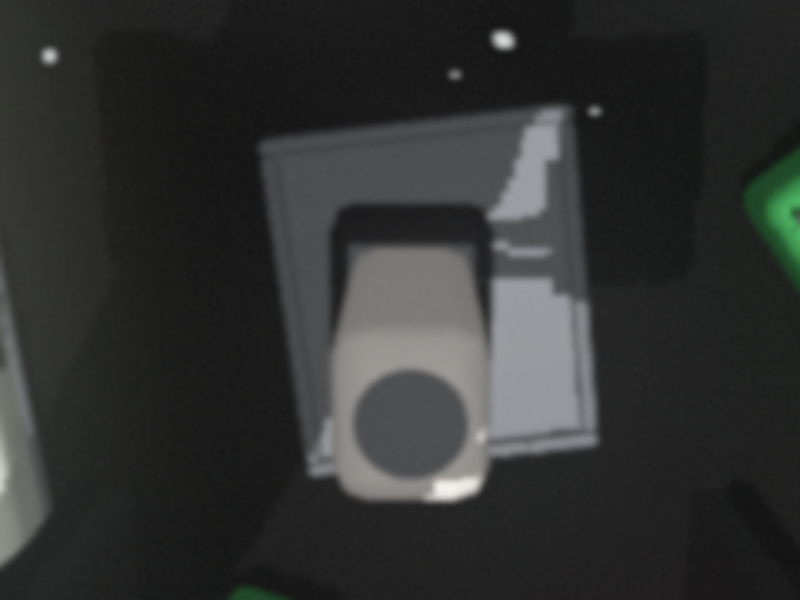

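Aligned with the reader's handle. Descending and gripping.

Emit:
{"fn": "move_arm", "kwargs": {
  "deltas": [
    {"linear":[0,0,0.8],"turn":[0,0,0],"claw":0},
    {"linear":[0,0,0.9],"turn":[0,0,0],"claw":0},
    {"linear":[0,0,0.9],"turn":[0,0,0],"claw":0},
    {"linear":[0,0,0.8],"turn":[0,0,0],"claw":0},
    {"linear":[0,0,0.65],"turn":[0,0,0],"claw":0},
    {"linear":[0,0,0],"turn":[0,0,0],"claw":0},
    {"linear":[0,0,0],"turn":[0,0,0],"claw":0},
    {"linear":[0,0,0],"turn":[0,0,0],"claw":1},
    {"linear":[0,0,0],"turn":[0,0,0],"claw":1},
    {"linear":[0,0,0],"turn":[0,0,0],"claw":1},
    {"linear":[0,0,0],"turn":[0,0,0],"claw":1},
    {"linear":[0,0,0],"turn":[0,0,0],"claw":1},
    {"linear":[0,0,0],"turn":[0,0,0],"claw":1},
    {"linear":[0,0,0],"turn":[0,0,0],"claw":1},
    {"linear":[0,0,0],"turn":[0,0,0],"claw":1},
    {"linear":[0,0,0],"turn":[0,0,0],"claw":1},
    {"linear":[0,0,0],"turn":[0,0,0],"claw":1},
    {"linear":[0,0,0],"turn":[0,0,0],"claw":1}
  ],
  "grip_force": 25
}}

```text
time: 26.43
position: [0.517, -0.4139, 0.0981]
tool_rot: [-3.141, 0.056, 0.001]
ft_force: [-0.6, 0.2, -0.8]
grip_width: 0.388
```

```bash
python3 -c "
from h import *
st([.4614,-.192,.243])"
```

```text
t 26.43 [ 0.517  -0.4139  0.0981] yaw -2.05 tilt [-0.0003  0.0003] F [-0.6  0.2 -0.8] M [ 0.07 -0.05 -0.04] w 0.388 q [ 0.91  0.47 -0.35  1.57  0.18  1.13 -1.09]
shift rows [-2.12 -7.33 -4.83]
```

Emit:
{"fn": "move_arm", "kwargs": {
  "deltas": [
    {"linear":[0,0,-0.3],"turn":[0,0,0],"claw":1},
    {"linear":[0,0,-0.7],"turn":[0,0,0],"claw":1},
    {"linear":[0,0,-1],"turn":[0,0,0],"claw":1},
    {"linear":[0,0,-1],"turn":[0,0,0],"claw":1},
    {"linear":[0,0,-1],"turn":[0,0,0],"claw":1},
    {"linear":[0,0,-0.8],"turn":[0,0,0],"claw":1},
    {"linear":[-0.2,-0.6,0],"turn":[0,0,0],"claw":1},
    {"linear":[-0.25,-0.9,0],"turn":[0,0,0],"claw":1},
    {"linear":[-0.25,-0.9,0],"turn":[0,0,0],"claw":1},
    {"linear":[-0.25,-0.9,0],"turn":[0,0,0],"claw":1},
    {"linear":[-0.25,-0.9,0],"turn":[0,0,0],"claw":1},
    {"linear":[-0.25,-0.9,0],"turn":[0,0,0],"claw":1},
    {"linear":[-0.25,-0.9,0],"turn":[0,0,0],"claw":1},
    {"linear":[-0.25,-0.8,0],"turn":[0,0,0],"claw":1},
    {"linear":[-0.17,-0.53,0],"turn":[0,0,0],"claw":1},
    {"linear":[0,0,0],"turn":[0,0,0],"claw":1},
    {"linear":[0,0,0],"turn":[0,0,0],"claw":1},
    {"linear":[0,0,0],"turn":[0,0,0],"claw":1}
  ]
}}

```text
time: 27.93
position: [0.4615, -0.1934, 0.2427]
tool_rot: [3.14, -0.058, 0.001]
ft_force: [0.5, -0.4, -0.1]
grip_width: 0.39
```

```bash
python3 - <<'E'
from h import *
st([.461,-.191,.243]); d=grab("side","sd12"); d2=grab("scene","s12")
for n,c in(("side",d),("scene",d2)):
  q=proj(c,[[.461,-.191,.2],[.461,-.191,.063]]).round(); print(n,q)
E
```

```text
t 27.93 [ 0.4615 -0.1934  0.2427] yaw -2.13 tilt [ 0.0005 -0.0012] F [ 0.5 -0.4 -0.1] M [-0.09  0.01  0.03] w 0.39 q [ 0.83  0.02 -0.49  1.8   0.01  1.32 -1.27]
shift rows [-0.02 -0.08 -0.01]
side [[278. 226.]
 [282. 246.]]
scene [[339. 200.]
 [338. 224.]]
```

Over the blue label with the window 90 mm above it. Holding for more than 2.5 s.

Emit:
{"fn": "move_arm", "kwargs": {
  "deltas": [
    {"linear":[0,-0.06,0],"turn":[0,0,0],"claw":1},
    {"linear":[0,0,0],"turn":[0,0,0],"claw":1},
    {"linear":[0,0,0],"turn":[0,0,0],"claw":1},
    {"linear":[0,0,0],"turn":[0,0,0],"claw":1},
    {"linear":[0,0,0],"turn":[0,0,0],"claw":1},
    {"linear":[0,0,0],"turn":[0,0,0],"claw":1},
    {"linear":[0,0,0],"turn":[0,0,0],"claw":1},
    {"linear":[0,0,0],"turn":[0,0,0],"claw":1},
    {"linear":[0,0,0],"turn":[0,0,0],"claw":1},
    {"linear":[0,0,0],"turn":[0,0,0],"claw":1},
    {"linear":[0,0,0],"turn":[0,0,0],"claw":1},
    {"linear":[0,0,0],"turn":[0,0,0],"claw":1},
    {"linear":[0,0,0],"turn":[0,0,0],"claw":1},
    {"linear":[0,0,0],"turn":[0,0,0],"claw":1},
    {"linear":[0,0,0],"turn":[0,0,0],"claw":1},
    {"linear":[0,0,0],"turn":[0,0,0],"claw":1},
    {"linear":[0,0,0],"turn":[0,0,0],"claw":1},
    {"linear":[0,0,0],"turn":[0,0,0],"claw":1},
    {"linear":[0,0,0],"turn":[0,0,0],"claw":1},
    {"linear":[0,0,0],"turn":[0,0,0],"claw":1}
  ]
}}

```text
time: 29.7
position: [0.4615, -0.1903, 0.2423]
tool_rot: [3.141, -0.056, -0.0]
ft_force: [-0.4, 0.3, -1.5]
grip_width: 0.387
```

Emit:
{"fn": "move_arm", "kwargs": {
  "deltas": [
    {"linear":[0,0,0],"turn":[0,0,0],"claw":1},
    {"linear":[0,0,0],"turn":[0,0,0],"claw":1},
    {"linear":[0,0,0],"turn":[0,0,0],"claw":1},
    {"linear":[0,0,0],"turn":[0,0,0],"claw":1},
    {"linear":[0,0,0],"turn":[0,0,0],"claw":1},
    {"linear":[0,0,0],"turn":[0,0,0],"claw":1},
    {"linear":[0,0,0],"turn":[0,0,0],"claw":1},
    {"linear":[0,0,0],"turn":[0,0,0],"claw":1},
    {"linear":[0,0,0],"turn":[0,0,0],"claw":1},
    {"linear":[0,0,0],"turn":[0,0,0],"claw":1},
    {"linear":[0,0,0],"turn":[0,0,0],"claw":1},
    {"linear":[0,0,0],"turn":[0,0,0],"claw":1},
    {"linear":[0,0,0],"turn":[0,0,0],"claw":1},
    {"linear":[0,0,0],"turn":[0,0,0],"claw":1}
  ]
}}

```text
time: 30.87
position: [0.4615, -0.1903, 0.2424]
tool_rot: [3.141, -0.056, -0.0]
ft_force: [0.4, -0.5, -1.5]
grip_width: 0.392
```

```bash
python3 -c "
from h import *
st([.549,-.19,.243])"
```

```text
t 30.87 [ 0.4615 -0.1903  0.2424] yaw -2.06 tilt [-0.     -0.0001] F [ 0.4 -0.5 -1.5] M [ 0.02  0.05 -0.02] w 0.392 q [ 0.82  0.02 -0.49  1.8   0.01  1.32 -1.27]
shift rows [ 2.91 -0.11 -0.02]
```

Now the yellow label, about 3 s.

Emit:
{"fn": "move_arm", "kwargs": {
  "deltas": [
    {"linear":[0.6,-0.05,0],"turn":[0,0,0],"claw":1},
    {"linear":[0.9,-0.05,0],"turn":[0,0,0],"claw":1},
    {"linear":[0.9,0,0],"turn":[0,0,0],"claw":1},
    {"linear":[0.5,0,0],"turn":[0,0,0],"claw":1},
    {"linear":[0,0,0],"turn":[0,0,0],"claw":1},
    {"linear":[0,0,0],"turn":[0,0,0],"claw":1},
    {"linear":[0,0,0],"turn":[0,0,0],"claw":1},
    {"linear":[0,0,0],"turn":[0,0,0],"claw":1},
    {"linear":[0,0,0],"turn":[0,0,0],"claw":1},
    {"linear":[0,0,0],"turn":[0,0,0],"claw":1},
    {"linear":[0,0,0],"turn":[0,0,0],"claw":1},
    {"linear":[0,0,0],"turn":[0,0,0],"claw":1},
    {"linear":[0,0,0],"turn":[0,0,0],"claw":1},
    {"linear":[0,0,0],"turn":[0,0,0],"claw":1},
    {"linear":[0,0,0],"turn":[0,0,0],"claw":1},
    {"linear":[0,0,0],"turn":[0,0,0],"claw":1},
    {"linear":[0,0,0],"turn":[0,0,0],"claw":1},
    {"linear":[0,0,0],"turn":[0,0,0],"claw":1},
    {"linear":[0,0,0],"turn":[0,0,0],"claw":1},
    {"linear":[0,0,0],"turn":[0,0,0],"claw":1}
  ]
}}

```text
time: 32.53
position: [0.5486, -0.1904, 0.2424]
tool_rot: [3.141, -0.056, 0.0]
ft_force: [-0.6, -0.2, -1.9]
grip_width: 0.39
```

Emit:
{"fn": "move_arm", "kwargs": {
  "deltas": [
    {"linear":[0,0,0],"turn":[0,0,0],"claw":1},
    {"linear":[0,0,0],"turn":[0,0,0],"claw":1},
    {"linear":[0,0,0],"turn":[0,0,0],"claw":1},
    {"linear":[0,0,0],"turn":[0,0,0],"claw":1},
    {"linear":[0,0,0],"turn":[0,0,0],"claw":1},
    {"linear":[0,0,0],"turn":[0,0,0],"claw":1},
    {"linear":[0,0,0],"turn":[0,0,0],"claw":1},
    {"linear":[0,0,0],"turn":[0,0,0],"claw":1},
    {"linear":[0,0,0],"turn":[0,0,0],"claw":1},
    {"linear":[0,0,0],"turn":[0,0,0],"claw":1},
    {"linear":[0,0,0],"turn":[0,0,0],"claw":1},
    {"linear":[0,0,0],"turn":[0,0,0],"claw":1},
    {"linear":[0,0,0],"turn":[0,0,0],"claw":1},
    {"linear":[0,0,0],"turn":[0,0,0],"claw":1},
    {"linear":[0,0,0],"turn":[0,0,0],"claw":1},
    {"linear":[0,0,0],"turn":[0,0,0],"claw":1},
    {"linear":[0,0,0],"turn":[0,0,0],"claw":1},
    {"linear":[0,0,0],"turn":[0,0,0],"claw":1}
  ]
}}

```text
time: 34.03
position: [0.5486, -0.1904, 0.2423]
tool_rot: [3.141, -0.056, 0.0]
ft_force: [0.3, 0.6, -1.4]
grip_width: 0.386
```

```bash
python3 - <<'E'
from h import *
st([.516,-.417,.098]); 
d=grab("side","sd13"); h=cv2.cvtColor(d["image"],cv2.COLOR_RGB2HSV)
for n in("scene","side"):
    d=grab(n); h=cv2.cvtColor(d["image"],cv2.COLOR_RGB2HSV); m=((h[...,0]<8)|(h[...,0]>172))&(h[...,1]>130)&(h[...,2]>90)
    k,_,s,ce=cv2.connectedComponentsWithStats(m.astype(np.uint8)); print(n,[(ce[i].round().tolist(),int(s[i,4])) for i in range(1,k) if s[i,4]>15])
E
```

```text
t 34.03 [ 0.5486 -0.1904  0.2423] yaw -2.06 tilt [ 0.     -0.0001] F [ 0.3  0.6 -1.4] M [0.05 0.   0.01] w 0.386 q [ 0.74  0.21 -0.52  1.62  0.11  1.34 -1.4 ]
shift rows [-0.81  7.59  4.81]
scene [([497.0, 100.0], 17), ([466.0, 102.0], 23), ([333.0, 148.0], 17), ([480.0, 195.0], 719), ([450.0, 193.0], 68), ([368.0, 202.0], 38), ([500.0, 262.0], 140), ([389.0, 284.0], 191), ([507.0, 285.0], 129)]
side [([490.0, 86.0], 20), ([411.0, 89.0], 30), ([404.0, 118.0], 25), ([476.0, 117.0], 25), ([342.0, 275.0], 126), ([207.0, 327.0], 296), ([520.0, 369.0], 54), ([353.0, 382.0], 139)]
```

Reads are done for both fitted carriers and no red carrier is anywhere: red blobs are only the ring, bulb, bottle caps and basket. Returning the reader to its dock.

Emit:
{"fn": "move_arm", "kwargs": {
  "deltas": [
    {"linear":[-0.1,0.6,0],"turn":[0,0,0],"claw":1},
    {"linear":[-0.1,0.9,0],"turn":[0,0,0],"claw":1},
    {"linear":[-0.1,0.9,0],"turn":[0,0,0],"claw":1},
    {"linear":[-0.1,0.9,0],"turn":[0,0,0],"claw":1},
    {"linear":[-0.1,0.9,0],"turn":[0,0,0],"claw":1},
    {"linear":[-0.1,0.9,0],"turn":[0,0,0],"claw":1},
    {"linear":[-0.1,0.9,0],"turn":[0,0,0],"claw":1},
    {"linear":[-0.1,0.9,0],"turn":[0,0,0],"claw":1},
    {"linear":[0,0.6,0.4],"turn":[0,0,0],"claw":1},
    {"linear":[0,0,0.8],"turn":[0,0,0],"claw":1},
    {"linear":[0,0,1],"turn":[0,0,0],"claw":1},
    {"linear":[0,0,1],"turn":[0,0,0],"claw":1},
    {"linear":[0,0,0.6],"turn":[0,0,0],"claw":1},
    {"linear":[0,0,0.3],"turn":[0,0,0],"claw":1},
    {"linear":[0,0,0],"turn":[0,0,0],"claw":1},
    {"linear":[0,0,0],"turn":[0,0,0],"claw":1},
    {"linear":[0,0,0],"turn":[0,0,0],"claw":1}
  ]
}}

```text
time: 35.6
position: [0.5177, -0.4151, 0.1214]
tool_rot: [3.139, -0.056, 0.004]
ft_force: [-0.0, 0.3, -1.4]
grip_width: 0.39
```

```bash
python3 -c "
from h import *
st([.516,-.417,.098])"
```

```text
t 35.6 [ 0.5177 -0.4151  0.1214] yaw -2.05 tilt [ 0.0025 -0.0021] F [-0.   0.3 -1.4] M [0.   0.02 0.02] w 0.39 q [ 0.93  0.46 -0.38  1.55  0.18  1.17 -1.1 ]
shift rows [-0.05  0.07  0.78]
```

Emit:
{"fn": "move_arm", "kwargs": {
  "deltas": [
    {"linear":[-0.05,0.06,0.3],"turn":[0,0,0],"claw":1},
    {"linear":[0,0,0.2],"turn":[0,0,0],"claw":1},
    {"linear":[0,0,0.15],"turn":[0,0,0],"claw":1},
    {"linear":[0,0,0.08],"turn":[0,0,0],"claw":1},
    {"linear":[0,0,0.05],"turn":[0,0,0],"claw":1},
    {"linear":[0,0,0.03],"turn":[0,0,0],"claw":1},
    {"linear":[0,0,0],"turn":[0,0,0],"claw":1},
    {"linear":[0,0,0],"turn":[0,0,0],"claw":1},
    {"linear":[0,0,0],"turn":[0,0,0],"claw":1}
  ]
}}

```text
time: 36.35
position: [0.5145, -0.4162, 0.098]
tool_rot: [3.14, -0.057, -0.002]
ft_force: [-6.2, 2.9, 14.4]
grip_width: 0.387
```

```bash
python3 -c "
from h import *
st([.516,-.417,.098])"
```

```text
t 36.35 [ 0.5145 -0.4162  0.098 ] yaw -2.08 tilt [-0.001  -0.0007] F [-6.2  2.9 14.4] M [1.03 1.49 0.  ] w 0.387 q [ 0.93  0.48 -0.38  1.57  0.19  1.13 -1.1 ]
shift rows [0.05 0.02 0.  ]
```

Seated with 14 N. Relieving a little, opening and withdrawing upward.

Emit:
{"fn": "move_arm", "kwargs": {
  "deltas": [
    {"linear":[0.03,0,-0.04],"turn":[0,0,0],"claw":1},
    {"linear":[0,0,0],"turn":[0,0,0],"claw":1},
    {"linear":[0,0,0],"turn":[0,0,0],"claw":0},
    {"linear":[0,0,0],"turn":[0,0,0],"claw":0},
    {"linear":[0,0,0],"turn":[0,0,0],"claw":0},
    {"linear":[0,0,0],"turn":[0,0,0],"claw":0},
    {"linear":[0,0,0],"turn":[0,0,0],"claw":0},
    {"linear":[0,0,0],"turn":[0,0,0],"claw":0},
    {"linear":[0,0,0],"turn":[0,0,0],"claw":0},
    {"linear":[0,0,-0.3],"turn":[0,0,0],"claw":0},
    {"linear":[0,0,-0.7],"turn":[0,0,0],"claw":0},
    {"linear":[0,0,-1],"turn":[0,0,0],"claw":0},
    {"linear":[0,0,-1],"turn":[0,0,0],"claw":0},
    {"linear":[0,0,-1],"turn":[0,0,0],"claw":0},
    {"linear":[0,0,-1],"turn":[0,0,0],"claw":0},
    {"linear":[0,0,-1],"turn":[0,0,0],"claw":0},
    {"linear":[0,0,0],"turn":[0,0,0],"claw":0},
    {"linear":[0,0,0],"turn":[0,0,0],"claw":0}
  ]
}}

```text
time: 37.85
position: [0.5169, -0.4166, 0.2797]
tool_rot: [3.138, -0.056, 0.007]
ft_force: [0.1, 0.5, -0.5]
grip_width: 0.998
```

```bash
python3 - <<'E'
from h import *
st(); d=grab("wrist","w14"); h=cv2.cvtColor(d["image"],cv2.COLOR_RGB2HSV)
print("expect reader top",proj(d,[[.515,-.4165,.138]]).round(), "seats", proj(d,[[.466,-.2245,.076+.04],[.379,-.2468,.045]]).round())
# button from w10 & w2 & sd10 (triangulate)
def btn(d,lim):
    h=cv2.cvtColor(d["image"],cv2.COLOR_RGB2HSV); m=((h[...,0]>=45)&(h[...,0]<=85)&(h[...,1]>90)&(h[...,2]>35)).astype(np.uint8)
    x0,y0,x1,y1=lim; z=np.zeros_like(m); z[y0:y1,x0:x1]=m[y0:y1,x0:x1]
    c=max(cv2.findContours(z,cv2.RETR_EXTERNAL,cv2.CHAIN_APPROX_NONE)[0],key=cv2.contourArea); (x,y),a,_=cv2.fitEllipse(c); return (x,y),a
a=btn(load("w10"),(175,165,225,215)); b=btn(load("sd10"),(243,245,268,270)); c=btn(load("w2"),(245,205,295,255))
print(a,b,c)
print(tri(load("w10"),a[0],load("sd10"),b[0]),tri(load("w2"),c[0],load("sd10"),b[0]),tri(load("w2"),c[0],load("w10"),a[0]))
for t,p in(("w10",a),("w2",c),("sd10",b)): print(t,onz(load(t),p[0],.045),onz(load(t),p[0],.052))
E
```

```text
t 37.85 [ 0.5169 -0.4166  0.2797] yaw -2.05 tilt [ 0.0043 -0.0036] F [ 0.1  0.5 -0.5] M [0.02 0.06 0.05] w 0.998 q [ 0.94  0.36 -0.4   1.35  0.14  1.45 -1.06]
expect reader top [[323. 196.]] seats [[130. 245.]
 [191. 285.]]Traceback (most recent call last):
  File "<stdin>", line 9, in <module>
  File "<stdin>", line 8, in btn
ValueError: max() iterable argument is empty
```

View pics/w14.png

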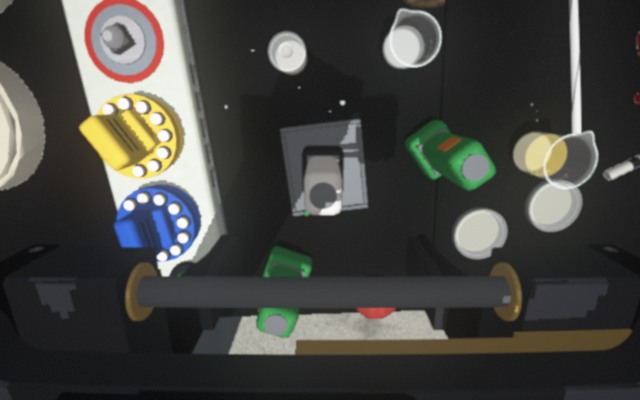

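The reader stands upright on its dock at (322,193). Locating the button.

```bash
python3 - <<'E'
from h import *
def btn(t,lim,V):
    d=load(t); h=cv2.cvtColor(d["image"],cv2.COLOR_RGB2HSV); m=((h[...,0]>=40)&(h[...,0]<=95)&(h[...,1]>70)&(h[...,2]>V)).astype(np.uint8)
    x0,y0,x1,y1=lim; z=np.zeros_like(m); z[y0:y1,x0:x1]=m[y0:y1,x0:x1]
    k,_,s,ce=cv2.connectedComponentsWithStats(z); i=1+np.argmax(s[1:,4]); x,y,w,hh,n=s[i]; print(t,s[i],ce[i]); return d,(x+w/2-.5,y+hh/2-.5)
o=[btn("w10",(175,165,225,215),20),btn("w2",(245,205,295,255),25),btn("sd10",(240,243,270,272),25),btn("side0",(240,243,270,272),25),btn("w1",(240,105,295,160),20)]
for i,j in((0,2),(1,3),(4,3)): print(tri(*o[i],*o[j]))
for d,p in o: print(onz(d,p,.045)[0].round(4))
st()
E
```

```text
w10 [184 179  26  24 487] [196.57700205 190.55030801]
w2 [259 220  23  22 395] [270.14936709 230.21518987]Traceback (most recent call last):
  File "<stdin>", line 6, in <module>
  File "<stdin>", line 5, in btn
    return _wrapfunc(a, 'argmax', axis=axis, out=out, **kwds)
    return bound(*args, **kwds)
ValueError: attempt to get argmax of an empty sequence
```

```bash
python3 - <<'E'
from h import *
def btn(t,lim,V):
    d=load(t); h=cv2.cvtColor(d["image"],cv2.COLOR_RGB2HSV); m=((h[...,0]>=40)&(h[...,0]<=95)&(h[...,1]>70)&(h[...,2]>V)).astype(np.uint8)
    x0,y0,x1,y1=lim; z=np.zeros_like(m); z[y0:y1,x0:x1]=m[y0:y1,x0:x1]
    k,_,s,ce=cv2.connectedComponentsWithStats(z); i=1+np.argmax(s[1:,4]); x,y,w,hh,n=s[i]; print(t,s[i],ce[i]); return d,(x+w/2-.5,y+hh/2-.5)
o=[btn("w10",(175,165,225,215),20),btn("w2",(245,205,295,255),25),btn("side0",(240,243,270,272),40),btn("w1",(240,105,295,160),20)]
for i in (0,1,3): print(tri(*o[i],*o[2]))
for d,p in o: print(onz(d,p,.045)[0].round(4))
st([.383,-.248,.2])
E
```

```text
w10 [184 179  26  24 487] [196.57700205 190.55030801]
w2 [259 220  23  22 395] [270.14936709 230.21518987]
side0 [250 251  11  10  89] [254.76404494 255.25842697]
w1 [254 120  25  25 473] [265.69556025 132.25369979]
(array([ 0.39041565, -0.24422026,  0.05768247]), np.float64(0.003828733411047009))
(array([ 0.38812349, -0.24331336,  0.05341051]), np.float64(0.005178020022767224))
(array([ 0.3873453 , -0.24183746,  0.04675427]), np.float64(0.0030579856123120783))
[ 0.3832 -0.2406  0.045 ]
[ 0.3822 -0.2449  0.045 ]
[ 0.3884 -0.2409  0.045 ]
[ 0.3855 -0.2422  0.045 ]
t 37.9 [ 0.5161 -0.4162  0.2774] yaw -2.05 tilt [ 0.0012 -0.0013] F [ 0.4  0.9 -1.7] M [ 0.01  0.03 -0.02] w 1.0 q [ 0.94  0.36 -0.4   1.36  0.14  1.45 -1.06]
shift rows [-4.64 -5.45  2.57]
```

```bash
python3 - <<'E'
from h import *
a,b,s=load("w14"),load("w10"),load("side0")
print(onz(a,(275,325),.138),onz(b,(268,268),.138), onz(s,(234,283),.138))
print("head",onz(a,[(272,250),(312,258),(268,276),(308,284)],.04).round(3))
E
```

```text
[[ 0.38558986 -0.36477374  0.138     ]] [[ 0.38589453 -0.3625392   0.138     ]] [[ 0.39151521 -0.37367035  0.138     ]]
head [[ 0.421 -0.351  0.04 ]
 [ 0.409 -0.399  0.04 ]
 [ 0.386 -0.343  0.04 ]
 [ 0.373 -0.393  0.04 ]]
```

Pressing with closed fingertips at yaw 40°, so the gripper body clears both the blue carrier and the green lookalike.

Emit:
{"fn": "move_arm", "kwargs": {
  "deltas": [
    {"linear":[-0.75,-0.9,0],"turn":[0,0,0],"claw":1},
    {"linear":[-0.75,-0.9,0],"turn":[0,0,0],"claw":1},
    {"linear":[-0.8,-0.95,0],"turn":[0,0,0],"claw":1},
    {"linear":[-0.8,-0.95,0],"turn":[0,0,0],"claw":1},
    {"linear":[-0.8,-0.95,0],"turn":[0,0,0],"claw":1},
    {"linear":[-0.75,-0.95,0],"turn":[0,0,0],"claw":1},
    {"linear":[0,0,0.2],"turn":[0,0,-1],"claw":1},
    {"linear":[0,0,0.2],"turn":[0,0,-1],"claw":1},
    {"linear":[0,0,0.2],"turn":[0,0,-1],"claw":1},
    {"linear":[0,0,0.2],"turn":[0,0,-1],"claw":1},
    {"linear":[0,0,0.2],"turn":[0,0,-1],"claw":1},
    {"linear":[0,0,0.2],"turn":[0,0,-1],"claw":1},
    {"linear":[0,0,0.2],"turn":[0,0,-1],"claw":1},
    {"linear":[0,0,0.2],"turn":[0,0,-1],"claw":1},
    {"linear":[0,0,0.2],"turn":[0,0,-1],"claw":1},
    {"linear":[0,0,0.2],"turn":[0,0,-1],"claw":1},
    {"linear":[0,0,0.2],"turn":[0,0,-0.5],"claw":1},
    {"linear":[0,0,0],"turn":[0,0,0],"claw":1},
    {"linear":[0,0,0],"turn":[0,0,0],"claw":1}
  ]
}}

```text
time: 39.48
position: [0.3816, -0.2428, 0.2091]
tool_rot: [-2.951, -1.07, 0.002]
ft_force: [0.3, -0.0, 1.1]
grip_width: 0.001
```

```bash
python3 - <<'E'
from h import *
st([.382,-.2425,.08])
d=grab("wrist","w15"); h=cv2.cvtColor(d["image"],cv2.COLOR_RGB2HSV)
q=proj(d,[[.384,-.2425,.048],[.4662,-.2247,.062]]).round();print(q)
E
```

```text
t 39.48 [ 0.3816 -0.2428  0.2091] yaw 39.87 tilt [-0.0021  0.0016] F [ 0.3 -0.   1.1] M [-0.03 -0.09 -0.02] w 0.001 q [ 0.95 -0.07 -0.42  1.95 -0.03  1.25 -0.34]
shift rows [0.02 0.01 4.3 ]
[[325. 185.]
 [373. 101.]]
```

```bash
python3 - <<'E'
from h import *
d=load("w15"); h=cv2.cvtColor(d["image"],cv2.COLOR_RGB2HSV)
m=((h[...,0]>=40)&(h[...,0]<=95)&(h[...,1]>70)&(h[...,2]>20)).astype(np.uint8); m[:140]=0;m[230:]=0;m[:,:270]=0;m[:,380:]=0
k,_,s,ce=cv2.connectedComponentsWithStats(m)
for i in range(1,k):
    if s[i,4]>40: print(s[i],ce[i].round(1),onz(d,s[i,:2]+s[i,2:4]/2-.5,.048)[0].round(4))
E
```

```text
[311 168  33  34 888] [327.2 184.4] [ 0.3857 -0.2432  0.048 ]
```

Emit:
{"fn": "move_arm", "kwargs": {
  "deltas": [
    {"linear":[0,0,0.8],"turn":[0,0,0],"claw":1},
    {"linear":[0,0,0.9],"turn":[0,0,0],"claw":1},
    {"linear":[0,0,0.9],"turn":[0,0,0],"claw":1},
    {"linear":[0,0,0.7],"turn":[0,0,0],"claw":1},
    {"linear":[0,0,0.4],"turn":[0,0,0],"claw":1},
    {"linear":[0,0,0],"turn":[0,0,0],"claw":1},
    {"linear":[0,0,0],"turn":[0,0,0],"claw":1},
    {"linear":[0,0,0],"turn":[0,0,0],"claw":1}
  ]
}}

```text
time: 40.2
position: [0.3832, -0.2437, 0.1004]
tool_rot: [2.951, 1.072, 0.002]
ft_force: [0.2, 0.2, 0.6]
grip_width: 0.008
```

```bash
python3 -c "
from h import *
st([.384,-.2425,.066])"
```

```text
t 40.2 [ 0.3832 -0.2437  0.1004] yaw 39.92 tilt [ 0.0015 -0.0011] F [0.2 0.2 0.6] M [-0.03  0.01 -0.01] w 0.008 q [ 0.94  0.05 -0.43  2.08  0.03  1.02 -0.39]
shift rows [ 0.05 -0.02  1.15]
```

Emit:
{"fn": "move_arm", "kwargs": {
  "deltas": [
    {"linear":[0.04,0,0.3],"turn":[0,0,0],"claw":1},
    {"linear":[0,0,0.3],"turn":[0,0,0],"claw":1},
    {"linear":[0,0,0.2],"turn":[0,0,0],"claw":1},
    {"linear":[0,0,0.1],"turn":[0,0,0],"claw":1},
    {"linear":[0,0,0],"turn":[0,0,0],"claw":1},
    {"linear":[0,0,0],"turn":[0,0,0],"claw":1}
  ]
}}

```text
time: 40.7
position: [0.3841, -0.2429, 0.0742]
tool_rot: [2.952, 1.073, -0.0]
ft_force: [-4.1, 2.4, 17.5]
grip_width: 0.001
```

17.5 N, over three times the spring's force. Holding briefly, then backing off 3 mm to check for spring behaviour.

Emit:
{"fn": "move_arm", "kwargs": {
  "deltas": [
    {"linear":[0,0,0],"turn":[0,0,0],"claw":1},
    {"linear":[0,0,0],"turn":[0,0,0],"claw":1},
    {"linear":[0,0,0],"turn":[0,0,0],"claw":1},
    {"linear":[0,0,0],"turn":[0,0,0],"claw":1}
  ]
}}

```text
time: 41.03
position: [0.3841, -0.2429, 0.0742]
tool_rot: [2.951, 1.073, -0.0]
ft_force: [-4.9, 2.7, 18.1]
grip_width: 0.004
```

Emit:
{"fn": "move_arm", "kwargs": {
  "deltas": [
    {"linear":[0,0,-0.12],"turn":[0,0,0],"claw":1},
    {"linear":[0,0,0],"turn":[0,0,0],"claw":1},
    {"linear":[0,0,0],"turn":[0,0,0],"claw":1},
    {"linear":[0,0,0],"turn":[0,0,0],"claw":1}
  ]
}}

```text
time: 41.37
position: [0.384, -0.2429, 0.0761]
tool_rot: [2.951, 1.072, 0.002]
ft_force: [1.6, 0.0, 4.0]
grip_width: 0.004
```

Emit:
{"fn": "move_arm", "kwargs": {
  "deltas": [
    {"linear":[0,0,-0.12],"turn":[0,0,0],"claw":1},
    {"linear":[0,0,0],"turn":[0,0,0],"claw":1},
    {"linear":[0,0,0],"turn":[0,0,0],"claw":1},
    {"linear":[0,0,0],"turn":[0,0,0],"claw":1}
  ]
}}

```text
time: 41.7
position: [0.3833, -0.2425, 0.0793]
tool_rot: [-2.953, -1.073, 0.0]
ft_force: [1.8, 0.3, 1.6]
grip_width: 0.003
```

The spring rate shows up on release (4 N at 2 mm, 1.6 N at 5 mm), so it was fully pressed to its stop. Retreating and doing a last numeric check.

Emit:
{"fn": "move_arm", "kwargs": {
  "deltas": [
    {"linear":[0,0,-0.5],"turn":[0,0,0],"claw":1},
    {"linear":[0,0,-1],"turn":[0,0,0],"claw":1},
    {"linear":[0,0,-1],"turn":[0,0,0],"claw":1},
    {"linear":[0,0,-1],"turn":[0,0,0],"claw":1},
    {"linear":[0,0,-1],"turn":[0,0,0],"claw":1},
    {"linear":[0,0,-1],"turn":[0,0,0],"claw":1},
    {"linear":[0,0,-1],"turn":[0,0,0],"claw":1},
    {"linear":[-0.5,0.5,-1],"turn":[0,0,0],"claw":1},
    {"linear":[-0.5,0.8,0],"turn":[0,0,0],"claw":1},
    {"linear":[-0.5,0.8,0],"turn":[0,0,0],"claw":1},
    {"linear":[0,0.5,0],"turn":[0,0,0],"claw":1},
    {"linear":[0,0,0],"turn":[0,0,0],"claw":1},
    {"linear":[0,0,0],"turn":[0,0,0],"claw":1}
  ]
}}

```text
time: 42.78
position: [0.3984, -0.3306, 0.303]
tool_rot: [-2.949, -1.071, 0.002]
ft_force: [-0.5, 0.2, -0.1]
grip_width: 0.003
```

```bash
python3 - <<'E'
from h import *
st(); d=grab("wrist","w16")
for n in("blue","yellow"): 
    try: fit_carrier(d,n,.04)
    except Exception as e: print(n,e)
print(proj(d,[[.466,-.2245,.062],[.566,-.219,.062],[.516,-.4165,.138]]).round())
s=grab("side","sd16"); q=proj(s,[[.516,-.4165,.138]])[0].astype(int); print("side reader px",q,s["image"][q[1]-2:q[1]+3:2,q[0]-8:q[0]+9:4].tolist())
h=cv2.cvtColor(s["image"],cv2.COLOR_RGB2HSV)
q2=proj(s,[[.466,-.2245,.116],[.566,-.219,.116]]).astype(int); print([ (p.tolist(),s["image"][p[1],p[0]].tolist()) for p in q2])
# reader top: bright, unsaturated blob
for nm,c,p in(("wrist",d,proj(d,[[.516,-.4165,.138]])[0].astype(int)),):
    print(nm,p,c["image"][p[1],p[0]])
E
```

```text
t 42.78 [ 0.3984 -0.3306  0.303 ] yaw 39.93 tilt [-0.0023  0.0032] F [-0.5  0.2 -0.1] M [ 0.01 -0.02  0.  ] w 0.003 q [ 0.99  0.03 -0.36  1.67  0.01  1.44 -0.24]
blue disc centre [ 0.4658 -0.2242] r 0.0436 enc [ 0.4659 -0.2244] 0.044
yellow disc centre [ 0.5629 -0.2204] r 0.0424 enc [ 0.5469 -0.234 ] 0.0366
[[288.  58.]
 [346. -27.]
 [480. 149.]]
side reader px [268 310] [[[66, 63, 68], [209, 208, 204], [151, 158, 161], [163, 167, 171], [188, 188, 181]], [[54, 66, 59], [245, 244, 242], [146, 152, 157], [150, 154, 160], [236, 235, 232]], [[62, 72, 69], [250, 249, 248], [148, 155, 161], [154, 162, 164], [216, 213, 209]]]
[([277, 248], [57, 117, 229]), ([309, 256], [248, 234, 96])]
wrist [479 149] [143 147 151]
```

Blue is at its spot and home. Yellow is partly out of the wrist frame, but its handle is where expected in the side view, as is the reader's cap. Handing in.

```bash
python3 -c "
from bench import ctrl
print(ctrl.close_job())"
```

```text
the job is handed in; nothing more can be done
None
```

The job is handed in after about 43 s of robot time. The blue and yellow carriers are fitted, both labels were read, the reader is back on its dock and the start button has been pressed.

- **Carriers:** I set each carrier to the drive angle seen by the wrist camera, so both dropped on without any turning under load. Pressed home, their feet stood at collar height to within 0.1 mm (8.5 N on blue, 15 N on yellow). I found no red carrier in any view, so the red spindle stays empty.
- **Reading:** I held the reader about 9 cm above the blue label, then the yellow one, for 2.5 to 3 s each. The robot gives no sign that a code was read, so this rests on position and holding time only.
- **Reader:** It went back at about its starting spot on the dock and was released there. The last wrist picture shows it standing, and its cap is in the expected place in the final images.
- **Button:** It was pressed to a hard stop at about 18 N, and the force fell off like a spring on the way back up.

**Last checks:** The final wrist image puts the blue disc within 1 mm of its seat. The yellow disc was partly out of that frame, so its fit (3 mm off) does not count. Its handle colour was at the expected pixel in the side view, and an earlier full view had it within 1 mm. The button's height disagreed between views (47 to 58 mm), so I pressed by force instead.

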